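Set up an X-ray rail for a transmission measurement

TASK

Set up the X-ray rail for a transmission measurement: sit the low sample stage astride the rail at its middle white mark, the brass-tube collimator at the mark between the white source and the stage, and the blue guard slit at the mark between the stage and the bare-metal ion chamber, each fully down on the rail, square to it and centred on its mark. Put the goniometer head on top of the stage, turned so that the notch in its flange drops over the stage's red pin and it sits flat on its seat. Set the parts down without dropping or tipping them over, let go of all of them, and leave the puck, jar and screwdriver where they are.

Things in the scene. Friction and masses are not known exactly. Their poses are not given: they have to be found in the camera images.
- rail: Fixed rail along its own y, 506 mm long: black foot 76 wide, 12 high; on it a dark steel prism, 40 wide at its foot, 22 at its flat top (z 28). White marks, 8 wide, cross it at y = -100, 0, +100 mm. Origin: centre of underside, z up. A rider (stage, collimator, slit) fully seated on it has its origin at x 0, z 18 mm here.
- source: X-ray source fixed on one end of the rail: white box 76 x 64 x 84 mm, red squares, orange lamp on top (186 mm above the bench), 10 mm brass nozzles on both sides along the rail. Origin: on the rail's top, z 28, at y = +200 or -200 mm of the rail; axes parallel to the rail's.
- chamber: Ion chamber fixed on the rail's other end: bare metal box 74 x 66 x 64 mm, a round black window on both sides along the rail, two brass connectors on top (178 mm above the bench). Origin: on the rail's top, z 28, 200 mm from the rail's middle, opposite the source; axes parallel to the rail's.
- stage: Sample stage, low rider, 0.45 kg, mm: black saddle foot 60 (x) x 44 (y) x 20 (z), jaws 10 deep and 36 apart go astride the rail, y along it, either way round. Grey block 40 x 40, z 20-46 (grip its x faces), disc radius 20 up to the seat at z 52; on the seat a dark spigot (radius 11, tapering to 7.5, 8 high) and a red pin (4.5 thick, 5 high) 16.5 off the axis at -x. Origin: centre of underside.
- head: Goniometer head, 0.16 kg, mm: dark steel flange radius 20, z 0-10, recess below (radius 13) goes over the spigot; a red-edged notch 8.5 wide in the flange at -x goes over the pin. Body 24 x 24, z 10-38 (grip its x faces), red dash on its top at -x, thin sample pin to z 66. Origin: centre of underside. Seated: axes along the stage's, origin 52 above its; turned wrongly it stays up on the pin.
- collimator: Collimator, tall rider, 0.35 kg, mm: black saddle foot 60 (x) x 44 (y) x 20 (z), jaws 10 deep and 36 apart go astride the rail, y along it, either way round. Steel post 16 thick; on top a dark block 26 (x) x 30 (y), z 102-134 (grip its x faces), with a brass tube 14 thick, 64 long, along y at z 118. Origin: centre of underside.
- slit: Guard slit, tall rider, 0.35 kg, mm: black saddle foot 60 (x) x 44 (y) x 20 (z), jaws 10 deep and 36 apart go astride the rail, y along it, either way round. Steel post 16 thick; on top a blue box 44 (x) x 22 (y), z 96-140 (grip its x or y faces), with a small square black opening on its y faces. Origin: centre of underside.
- puck: Bystander: steel sample puck, 68 mm across, 28 mm high, with black holes. Origin: centre of underside.
- jar: Bystander: amber glass jar with white cap, 48 mm across, 65 mm high. Origin: centre of underside.
- screwdriver: Bystander: screwdriver with a red handle, 170 mm long, lying in front of the rail. Origin: near mid-length, underside; blade towards +x.
Mind the look-alikes: they are no part of the job. What is shaped like the slit but turquoise is not meant. Leave any pink look-alike of the collimator alone.

How it is judged (in metres and radians):
At the end, for the whole second after the job is handed in: Stage, collimator, slit: <6 mm off the rail's centre line, <3.5 mm above full seating, <8 deg off square, <4 deg tilt; stage <14 mm from middle mark, collimator 86-114 mm from source, slit from chamber. Head <5 mm off stage axis, <2.5 mm above seat, key <14 deg, <5 deg tilt. All at rest (x of stage in the frame of rail between -0.006 and 0.006 m and z of stage in the frame of rail between 0.015 and 0.0215 m and angle between the y axis of each of stage, collimator, slit and the y axis of rail, either way round below 0.14 rad and angle between each of stage, collimator, slit's own z axis and vertical below 0.07 rad and x of collimator in the frame of rail between -0.006 and 0.006 m and z of collimator in the frame of rail between 0.015 and 0.0215 m and x of slit in the frame of rail between -0.006 and 0.006 m and z of slit in the frame of rail between 0.015 and 0.0215 m and y of stage in the frame of rail between -0.014 and 0.014 m and horizontal distance between collimator and source between 0.086 and 0.114 m and horizontal distance between slit and chamber between 0.086 and 0.114 m and horizontal distance between head and stage below 0.005 m and z of head in the frame of stage between 0.049 and 0.0545 m and angle between the x axis of head and the x axis of stage, either way round below 0.25 rad and angle between head's own z axis and vertical below 0.09 rad and linear speed of each of stage, head, collimator, slit below 0.01 m/s and angular speed of each of stage, head, collimator, slit below 0.1 rad/s); the robot touches nothing.
It fails at once if a bystander (puck, jar or screwdriver) is shifted by more than 20 mm (distance of any of puck, jar, screwdriver from where it was at the start of the episode above 0.02 m).
It fails at once if one of the four parts is let fall (moves faster than 0.6 m/s out of the grip) ((linear speed of stage above 0.6 m/s and contact force between the fingers and stage below 0.05 N) or (linear speed of head above 0.6 m/s and contact force between the fingers and head below 0.05 N) or (linear speed of collimator above 0.6 m/s and contact force between the fingers and collimator below 0.05 N) or (linear speed of slit above 0.6 m/s and contact force between the fingers and slit below 0.05 N)).
It fails at once if one of the four parts is tipped over (leans more than 45 degrees) (angle between any of stage, head, collimator, slit's own z axis and vertical above 0.785 rad).
It also fails if it takes over 120 s, if anything falls off the work surface, if the arm or the gripper's body presses on something with over 40 N, if the wrist force passes 120 N, or if a joint passes its speed limit or range.

ROBOT

A 7-joint arm with a two-finger parallel gripper is mounted at the origin on the work surface. World frame = base frame: x ahead of the robot, y to its left, z up, the work surface at z = 0. Lengths are in m, angles in degrees, forces in N, time in s.
With the tool pointing down it reaches from about 0.425 to 1.025 m from the base axis. Payload 9.4 kg.
Tool frame: the origin (TCP) lies between the finger pads; the fingertips stand bot.tip_reach ahead of it and the grasp point (between the pads) lies 5 mm behind it (bot.tip_reach is the distance from the TCP to the fingertips, in m); z points along the fingers, y is the direction in which the jaws open and shut (so a half turn about z gives the same grasp; the last joint's range is limited). The gripper opens to 93 mm and grips with 3 to 60 N. Pads are 15 mm wide; open, the fingers measure 128 mm over their backs; the gripper's body (75 mm by 188 mm) begins 65 mm behind the grasp point.
Start: joints at [72.554, 34.337, -0.143, 91.639, 0.103, 54.024, -4.572], TCP at [0.164, -0.706, 0.233] pointing down, gripper open.
Joint ranges: [-147.43, 147.43], [-19.82, 112.94], [-74.19, 73.91], [6.32, 146.72], [-59.91, 239.91], [6.04, 106.73], [-150.56, 150.56]. Speed limits (degrees/s): [127.2, 127.2, 172.46, 172.46, 180, 180, 180].

INTERFACE

Orientations are given as [roll, pitch, yaw] about the fixed x, y, z axes, in that order (R = Rz(yaw) Ry(pitch) Rx(roll)).
In Python, from rig import bot gives the robot as it stands.
- The arm moves only by the tool send_rows, never from a script. Its argument "commands" is one flat list of numbers, 5 for each row, row after row: the shift along the tool's x, y, z in cm, then the turn about the tool's z in rad, then the opening in per cent of the stroke, from 0 (shut) to 100 (fully open). A call has 1 to 12 rows; each row is the pose to reach, as a shift and turn from the pose commanded when the call began, along the tool's axes at that moment; what a row does not reach only later rows make up. A row lasts 1/10 s, in which the tool goes at most 50 mm and 8.59 degrees, less where a joint would pass 70% of its speed; a pose out of reach is approached as far as the arm can. A call with a gripper value outside its range is refused whole. The fingers move at their own pace and stop on an object; "squeeze" is the grip in N (left out, the last holds). Time passes only in rows, so rows that repeat a pose let the fingers close. It gives the time, the measured TCP pose, the force and the opening at its end, in the units of the state.
- bot.sense(): the state, without advancing time (a new reading comes with each control period).
- bot.read_camera(name): name is "scene" or "top" or "wrist"; returns (picture, depth): 400x640x3 uint8, red, green, blue; 400x640 float32, m along the optical axis (not along the pixel's ray), 0 where there is no reading.
- bot.camera_model(name): a dict with "vfov" (degrees; the focal length in pixels is half the picture's height over the tangent of half this angle, whatever the lens; pixels are square), "cx", "cy" (the principal point, pixels), "camera_from_world" (4x4, takes a point from world to camera coordinates); the wrist camera has in their place "tool_from_camera" (4x4, takes a point from camera to tool coordinates, whose origin is the TCP and whose axes are the flange's). Camera axes: x right, y down, z forward; pixel columns grow to the right and rows downward; lengths in m; the calibration is good to about 2 mm. The wrist camera is an equidistant fisheye: a pixel r from the principal point sees the ray r / f radians off the axis. A picture is of the moment at which its call begins: read the wrist's pose just before it. camera_model takes no time and is no camera call.
- bot.hand_in(): hands the job in, once; it reports no verdict.
The state is a dict: "t": time; "joint_pos": joint angles; "qd": joint speeds; "tau": joint torques, N m; "tcp_pos": TCP position; "orientation": TCP orientation; "contact_force": force on the tool from outside, world axes, zero at the start; "wrist_torque": the same for the moment, N m; "grip_width": opening from 0.0 (shut) to 1.0 (fully open).
Only numpy, scipy, OpenCV 4.12 (cv2) and the standard library are available. Lean on these libraries where they do the work, as an engineer would, in place of code of your own. Each camera call takes 0.05 s, during which the arm holds its last target.

## Working session

There is one attempt and no reset: what is moved stays moved. The work goes in short steps, Python scripts to look and compute and a tool call to move; the robot and the scene stay as the last step left them, time stands still between calls to the robot, and variables do not carry over. Pictures are saved under pics/ and viewed, and the job is handed in when it is done.

Besides the shell and the picture viewer there is one more tool, called after "Call:" as name(argument=value, ...) on one line, values as JSON. send_rows: Moves the arm, as the interface text tells. Its arguments: {"type":"object","properties":{"commands":{"type":"array"},"squeeze":{"type":"number"}},"required":["commands"]}

```bash
ls; mkdir -p pics; python3 - <<'E'
from rig import bot
import cv2,numpy as np
print(bot.sense(), bot.tip_reach)
for n in("scene","top","wrist"):
    m=bot.camera_model(n); print(n,m)
    p,d=bot.read_camera(n); np.savez(f"pics/{n}0.npz",p=p,d=d); cv2.imwrite(f"pics/{n}0.png",p[:,:,::-1])
E
```

```text
pics
{'t': 0.0, 'joint_pos': array([72.55447446, 34.38499915, -0.14571536, 91.67789897,  0.10285891,
       54.02425915, -4.5731258 ]), 'qd': array([ 0.05935115, -0.0361425 ,  0.03968174,  0.06828565,  0.07955546,
        0.06656204,  0.03142956]), 'tau': array([ 1.41711385e-03, -7.65066218e+01,  1.49670605e+00, -2.52360892e+01,
       -5.26291702e-02,  1.68082881e-02,  1.68249790e-04]), 'tcp_pos': array([ 0.16360481, -0.705845  ,  0.23177277]), 'orientation': array([-1.79913317e+02,  7.79160505e-03,  1.30532084e+01]), 'contact_force': array([-0.24228893, -1.1438505 ,  0.0711176 ]), 'wrist_torque': array([-0.00926756, -0.00792088,  0.02868225]), 'grip_width': 1.000025433765417} 0.014
scene {'vfov': 57.05389874697032, 'cx': 316.111063383289, 'cy': 201.22565033778795, 'camera_from_world': array([[-0.81316245,  0.5819191 , -0.01170452,  0.41904093],
       [ 0.48857488,  0.67151981, -0.55709581, -0.19474877],
       [-0.31632488, -0.45872792, -0.83036574,  1.13305459],
       [ 0.        ,  0.        ,  0.        ,  1.        ]])}
top {'vfov': 55.59255030622622, 'cx': 318.71971961557335, 'cy': 197.69736721649355, 'camera_from_world': array([[ 0.00894341, -0.9999122 , -0.0097777 , -0.00894221],
       [-0.99043993, -0.00751179, -0.13774005,  0.50174843],
       [ 0.13765451,  0.01091609, -0.99042015,  1.08330425],
       [ 0.        ,  0.        ,  0.        ,  1.        ]])}
wrist {'vfov': 65.70646984690485, 'cx': 319.77618401023176, 'cy': 203.24485434226375, 'tool_from_camera': array([[ 5.44650197e-04, -9.71482982e-01, -2.37108667e-01,
         6.50381658e-02],
       [ 9.99999839e-01,  5.67505298e-04, -2.81374370e-05,
         9.71891106e-04],
       [ 1.61895466e-04, -2.37108613e-01,  9.71483134e-01,
        -1.53445512e-01],
       [ 0.00000000e+00,  0.00000000e+00,  0.00000000e+00,
         1.00000000e+00]])}
```

View pics/scene0.png

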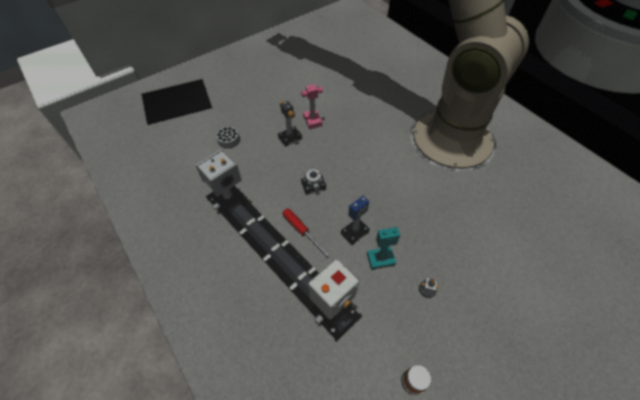

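View pics/top0.png

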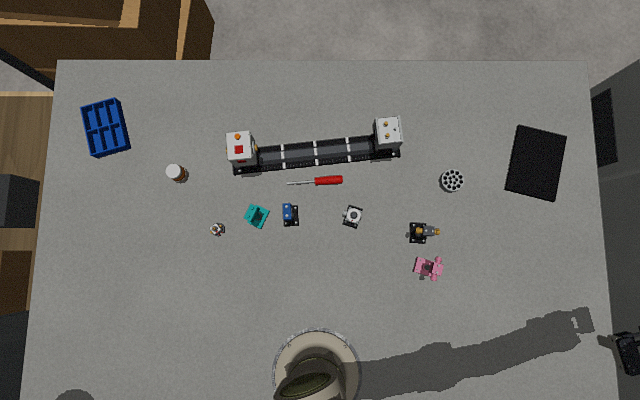

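View pics/wrist0.png

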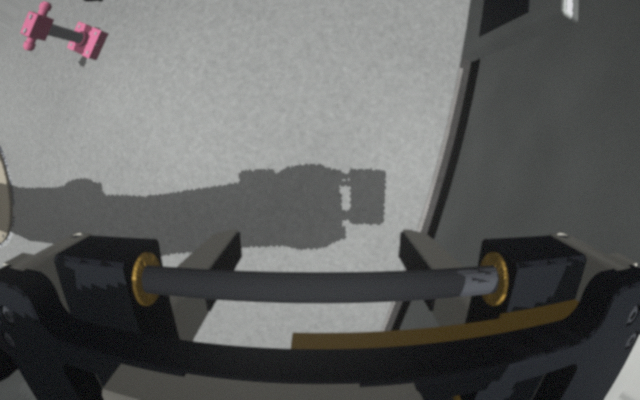

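The scene and top views show the source at the left end of the rail (top px 240,148) and the chamber at the right end (388,132). The slit is at (290,213), the turquoise fake at (257,215), the stage at (352,215), the collimator at (420,232), the pink fake at (428,268) and the head at (217,229).

```bash
cat > h.py <<'E'
import numpy as np,cv2
from scipy.spatial.transform import Rotation as Rn
from rig import bot
def model(n,s=None):
    m=bot.camera_model(n); f=200/np.tan(np.radians(m["vfov"]/2))
    if n=="wrist":
        s=s or bot.sense()
        T=np.eye(4);T[:3,:3]=Rn.from_euler('xyz',s['orientation'],degrees=True).as_matrix();T[:3,3]=s['tcp_pos']
        W=T@m["tool_from_camera"]
    else: W=np.linalg.inv(m["camera_from_world"])
    return dict(f=f,c=np.array([m["cx"],m["cy"]]),W=W,fish=n=="wrist")
def rays(M,uv):
    uv=np.atleast_2d(np.asarray(uv,float)); d=(uv-M['c'])/M['f']
    if M['fish']:
        r=np.linalg.norm(d,axis=1); k=np.where(r>1e-9,np.tan(np.minimum(r,1.5))/np.maximum(r,1e-9),1); d=d*k[:,None]
    return np.c_[d,np.ones(len(d))]@M['W'][:3,:3].T   # scaled so camera z =1
def plane(M,uv,z):
    r=rays(M,uv); o=M['W'][:3,3]; return o+r*((z-o[2])/r[:,2])[:,None]
def cloud(M,d):
    v,u=np.mgrid[:d.shape[0],:d.shape[1]]
    r=rays(M,np.c_[u.ravel(),v.ravel()]); P=M['W'][:3,3]+r*d.ravel()[:,None]
    P[d.ravel()<=0]=np.nan; return P.reshape(*d.shape,3)
def proj(M,P):
    P=np.atleast_2d(P); q=(P-M['W'][:3,3])@M['W'][:3,:3]; 
    if not M['fish']: return q[:,:2]/q[:,2:]*M['f']+M['c']
    rr=np.linalg.norm(q[:,:2],axis=1); th=np.arctan2(rr,q[:,2]); return q[:,:2]/np.maximum(rr,1e-9)[:,None]*(th*M['f'])[:,None]+M['c']
def snap(n,tag):
    s=bot.sense(); p,d=bot.read_camera(n); np.savez(f"pics/{n}{tag}.npz",p=p,d=d,pos=s['tcp_pos'],ori=s['orientation'])
    cv2.imwrite(f"pics/{n}{tag}.png",p[:,:,::-1]); return model(n,s),p,d
def load(n,tag):
    z=np.load(f"pics/{n}{tag}.npz"); s=dict(tcp_pos=z['pos'],orientation=z['ori']) if 'pos' in z else None
    return model(n,s),z['p'],z['d']
E
python3 - <<'E'
from h import *
M,p,d=load("top","0"); C=cloud(M,d)
np.set_printoptions(precision=3,suppress=True)
print("table z",np.nanmedian(C[300:330,100:200,2]))
for nm,u,v in [("source",240,148),("chamber",388,132),("slit",290,211),("turq",257,215),("stage",352,215),("coll",420,232),("pink",428,268),("head",217,229),("puck",452,180),("jar",176,172)]:
    w=C[v-14:v+15,u-14:u+15].reshape(-1,3); w=w[w[:,2]>0.012]
    print(nm,np.nanmedian(w,0),w.min(0),w.max(0),C[v,u])
# rail marks
hsv=cv2.cvtColor(p,cv2.COLOR_RGB2HSV)
m=((p.min(2)>190)).astype(np.uint8)
n,l,st,ce=cv2.connectedComponentsWithStats(m)
for i in range(1,n):
    if 8<st[i,4]<600 and st[i,1]>100 and 225<st[i,0]<420: print(st[i],ce[i],plane(M,ce[i],.028)[0])
cv2.imwrite("pics/topz.png",cv2.resize(p[100:300,150:490,::-1],None,fx=2.3,fy=2.3,interpolation=cv2.INTER_CUBIC))
E
```

```text
table z -0.00029135168838712033
source [0.613 0.201 0.177] [0.58  0.17  0.105] [0.659 0.248 0.189] [0.611 0.201 0.18 ]
chamber [ 0.661 -0.187  0.167] [ 0.627 -0.227  0.037] [ 0.701 -0.153  0.182] [ 0.661 -0.189  0.166]
slit [0.447 0.074 0.048] [0.421 0.056 0.013] [0.482 0.101 0.149] [0.451 0.07  0.141]
turq [0.445 0.171 0.03 ] [0.412 0.146 0.012] [0.484 0.208 0.149] [0.446 0.169 0.074]
stage [ 0.449 -0.101  0.048] [ 0.417 -0.133  0.014] [ 0.483 -0.073  0.064] [ 0.449 -0.101  0.059]
coll [ 0.401 -0.289  0.024] [ 0.372 -0.32   0.013] [ 0.434 -0.264  0.142] [ 0.399 -0.277  0.123]
pink [ 0.305 -0.309  0.078] [ 0.273 -0.338  0.013] [ 0.336 -0.282  0.14 ] [ 0.303 -0.308  0.078]
head [0.407 0.294 0.038] [0.391 0.28  0.012] [0.426 0.312 0.068] [0.407 0.291 0.036]
puck [ 0.559 -0.398  0.029] [ 0.527 -0.434  0.012] [ 0.593 -0.367  0.037] [ 0.558 -0.4    0.031]
jar [0.571 0.413 0.062] [0.55  0.396 0.013] [0.597 0.441 0.07 ] [0.57  0.411 0.062]
[315 159   3   6   9] [316.222 161.667] [0.612 0.004 0.028]
```

View pics/topz.png

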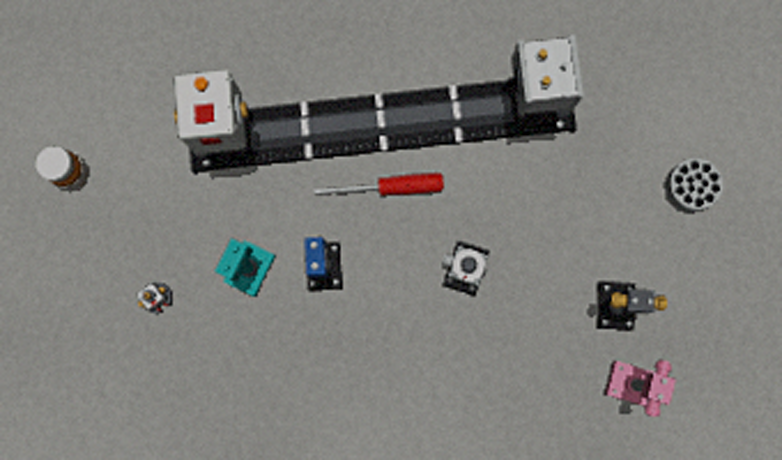

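```bash
cat >> h.py <<'E'
def go(x,y,z,yaw=None):
    "shift (cm, tool axes) and turn from the present pose; the half-turn-free yaw difference"
    s=bot.sense(); R=Rn.from_euler('xyz',s['orientation'],degrees=True).as_matrix()
    d=R.T@(np.array([x,y,z])-s['tcp_pos'])*100
    t=0 if yaw is None else -np.radians((yaw-s['orientation'][2]+180)%360-180)
    print("shift cm",np.round(d,2),"turn rad",round(float(t),3),"now",np.round(s['tcp_pos'],4),np.round(s['orientation'],2)); return d,t
E
python3 -c "
from h import *
go(.42,-.18,.36,90)"
```

```text
shift cm [ 36.85 -45.46 -12.76] turn rad -1.343 now [ 0.1637 -0.706   0.232 ] [-1.7994e+02  1.0000e-02  1.3060e+01]
```

Call:
send_rows(commands=[36.8, -45.4, -12.8, -1.34, 100, 36.8, -45.4, -12.8, -1.34, 100, 36.8, -45.4, -12.8, -1.34, 100, 36.8, -45.4, -12.8, -1.34, 100, 36.8, -45.4, -12.8, -1.34, 100, 36.8, -45.4, -12.8, -1.34, 100, 36.8, -45.4, -12.8, -1.34, 100, 36.8, -45.4, -12.8, -1.34, 100, 36.8, -45.4, -12.8, -1.34, 100, 36.8, -45.4, -12.8, -1.34, 100, 36.8, -45.4, -12.8, -1.34, 100, 36.8, -45.4, -12.8, -1.34, 100])

```text
t: 1.35
tcp_pos: [0.42, -0.1789, 0.3612]
orientation: [180.0, 0.0, 89.8]
contact_force: [1.2, -1.3, 0.7]
grip_width: 1.0
```

```bash
python3 - <<'E'
from h import *
print(bot.sense()['joint_pos'])
snap("wrist","1"); snap("top","1")
go(.5,.0,.36,90);go(.52,-.04,.36,90)
E
```

```text
[ 43.68489674   9.24883245 -31.90648432 114.1024264    5.76604285
  58.13854213   8.88789205]
shift cm [17.49  7.84  0.26] turn rad 0.005 now [ 0.4225 -0.1753  0.3623] [ 1.7979e+02 -1.0000e-02  9.0310e+01]
shift cm [13.48  9.82  0.27] turn rad 0.005 now [ 0.4225 -0.1753  0.3623] [ 1.7979e+02 -1.0000e-02  9.0310e+01]
```

View pics/wrist1.png

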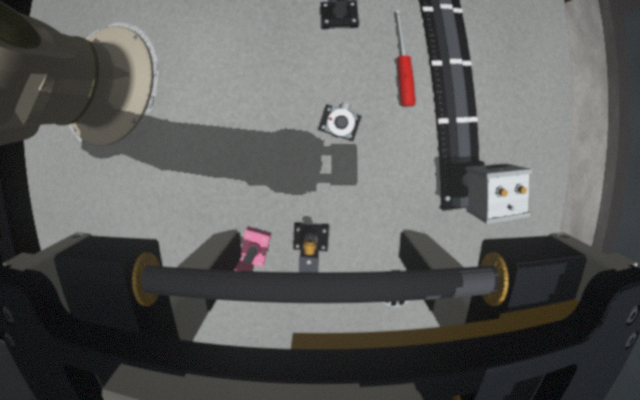

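The wrist view shows the stage at (342,120) with its red pin at the left, the collimator at (310,240), the slit foot at (340,12), and the rail marks along columns 445-460.

Call:
send_rows(commands=[14.0, 11.0, 5.0, 0, 100, 14.0, 11.0, 5.0, 0, 100, 14.0, 11.0, 5.0, 0, 100, 14.0, 11.0, 5.0, 0, 100, 14.0, 11.0, 5.0, 0, 100])

```text
t: 1.95
tcp_pos: [0.5316, -0.0375, 0.309]
orientation: [-179.9, -0.2, 90.1]
contact_force: [-0.4, -1.1, 0.4]
grip_width: 1.002
```

```bash
python3 - <<'E'
from h import *
print(bot.sense()['tcp_pos'],bot.sense()['joint_pos'],bot.sense()['qd'].round(1))
snap("wrist","2")
E
```

```text
[ 0.53159496 -0.03754685  0.30903532] [ 24.62571681  19.2778528  -35.01913982 109.95818623  13.20044189
  54.83232616 -16.41770331] [ 3.4 -2.6  2.5  1.7 -0.7  1.6  4.3]
```

View pics/wrist2.png

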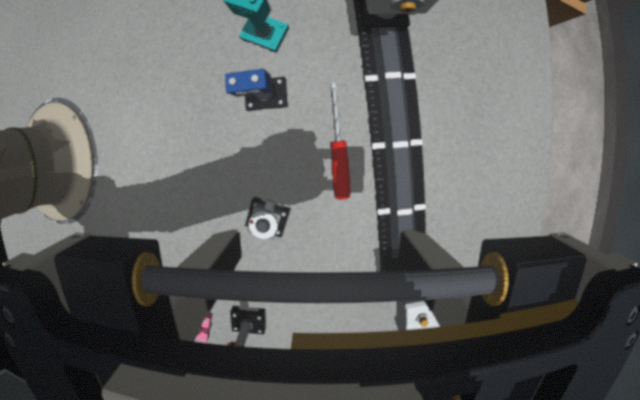

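Call:
send_rows(commands=[0, 0, 0, 0, 100, 0, 0, 0, 0, 100, 0, 0, 0, 0, 100])

```text
t: 2.3
tcp_pos: [0.5296, -0.0427, 0.311]
orientation: [180.0, 0.0, 89.7]
contact_force: [0.1, -0.5, 0.2]
grip_width: 0.997
```

```bash
python3 - <<'E'
from h import *
np.set_printoptions(precision=4,suppress=True)
print(bot.sense()['tcp_pos'],bot.sense()['orientation'],bot.sense()['qd'].round(1))
M,p,d=snap("wrist","3"); C=cloud(M,d)
print("table",np.nanmedian(C[150:200,180:220,2]))
# white marks
m=((p.min(2)>170)&(np.abs(C[...,2]-.028)<.02)).astype(np.uint8); m[240:]=0; m[:,:350]=0
n,l,st,ce=cv2.connectedComponentsWithStats(m)
for i in range(1,n):
    if st[i,4]>10: print(st[i],ce[i],plane(M,ce[i],.028)[0],np.nanmedian(C[l==i],0))
# rail top
u=slice(370,420)
for r in range(60,240,20):
    row=C[r,350:440]; k=np.abs(row[:,2]-.028)<.006
    print(r,row[k][:, :].mean(0) if k.any() else None,k.sum())
big=cv2.resize(p[0:250,200:440,::-1],None,fx=3,fy=3,interpolation=cv2.INTER_CUBIC)[:750]
cv2.imwrite("pics/w3z.png",cv2.resize(p[0:250,180:440,::-1],None,fx=2.4,fy=2.4,interpolation=cv2.INTER_CUBIC))
E
```

```text
[ 0.5296 -0.0427  0.311 ] [179.9764   0.0467  89.7043] [-0.2  0.1 -0.3 -0.2 -0.1 -0.  -0.2]
table 0.001545056622586083
[386  68  15   6  79] [392.557   70.2278] [0.6336 0.1085 0.028 ] [0.6324 0.1082 0.0295]
[404  69  11   5  54] [409.0926  71.037 ] [0.6582 0.109  0.028 ] [0.6622 0.1116 0.0139]
[366  71  12   6  60] [371.1833  73.3333] [0.6025 0.1023 0.028 ] [0.6047 0.1052 0.0136]
[411 134  12   6  60] [416.6667 136.9833] [0.67   0.0128 0.028 ] [0.6751 0.0125 0.0137]
[394 136  14   7  76] [400.6447 139.1316] [0.6457 0.0089 0.028 ] [0.6451 0.009  0.0298]
[373 138  12   6  62] [378.6774 140.4839] [0.6134 0.0061 0.028 ] [0.6164 0.0056 0.0136]
[415 199  12   6  54] [420.8333 201.6481] [ 0.6814 -0.0833  0.028 ] [ 0.6864 -0.0869  0.0137]
[379 204  12   6  57] [384.5263 206.2982] [ 0.6251 -0.0901  0.028 ] [ 0.6288 -0.0935  0.0137]
[399 204  14   6  71] [405.5211 206.5352] [ 0.6575 -0.0907  0.028 ] [ 0.6576 -0.0905  0.0295]
60 [0.6301 0.1236 0.0281] 21
80 [0.6331 0.0939 0.0287] 20
100 [0.6374 0.065  0.0285] 20
120 [0.6405 0.0363 0.0284] 20
140 [0.6439 0.0076 0.0287] 20
160 [ 0.6478 -0.0212  0.0285] 20
180 [ 0.6513 -0.0506  0.0285] 19
200 [ 0.6536 -0.0805  0.0286] 18
220 [ 0.6565 -0.1116  0.0281] 19
```

View pics/w3z.png

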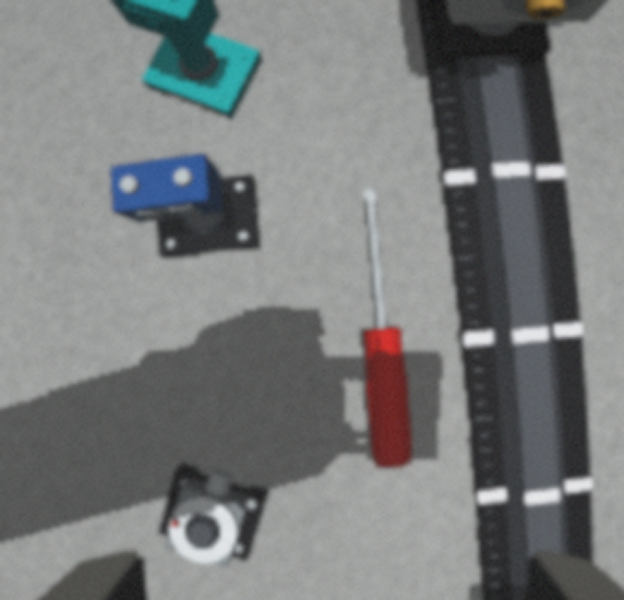

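```bash
python3 - <<'E'
from h import *
go(.45,-.10,.19,90)
E
```

```text
shift cm [-5.79 -7.95 12.1 ] turn rad -0.005 now [ 0.5297 -0.0424  0.311 ] [1.7997e+02 4.0000e-02 8.9720e+01]
```

Call:
send_rows(commands=[-5.8, -8.0, 12.0, 0, 100, -5.8, -8.0, 12.0, 0, 100, -5.8, -8.0, 12.0, 0, 100, -5.8, -8.0, 12.0, 0, 100, -5.8, -8.0, 12.0, 0, 100, -5.8, -8.0, 12.0, 0, 100, -5.8, -8.0, 12.0, 0, 100])

```text
t: 3.05
tcp_pos: [0.4517, -0.0985, 0.1919]
orientation: [179.8, 0.0, 89.9]
contact_force: [-0.3, 0.3, 0.6]
grip_width: 0.999
```

```bash
python3 - <<'E'
from h import *
np.set_printoptions(precision=4,suppress=True)
print(bot.sense()['tcp_pos'],bot.sense()['orientation'],bot.sense()['qd'].round(1))
M,p,d=snap("wrist","4"); C=cloud(M,d)
k=(C[...,2]>.047)&(C[...,2]<.0555); k[240:]=False
n,l,st,ce=cv2.connectedComponentsWithStats(k.astype(np.uint8))
for i in range(1,n):
    if st[i,4]>40:
        print(st[i],ce[i],C[l==i].mean(0)); 
        c=cv2.minEnclosingCircle((C[l==i][:,:2]*1000).astype(np.float32)); print(c)
h=cv2.cvtColor(p,cv2.COLOR_RGB2HSV)
r=((h[...,1]>130)&((h[...,0]<10)|(h[...,0]>170))&(h[...,2]>60)).astype(np.uint8)
n,l,st,ce=cv2.connectedComponentsWithStats(r)
for i in range(1,n):
    if st[i,4]>4: print("red",st[i],ce[i],plane(M,ce[i],.057)[0])
kf=((C[...,2]>.012)&(C[...,2]<.026)); kf[240:]=False
n,l,st,ce=cv2.connectedComponentsWithStats(kf.astype(np.uint8))
for i in range(1,n):
    if st[i,4]>100: print("foot",st[i],cv2.minAreaRect((C[l==i][:,:2]*1000).astype(np.float32)))
E
```

```text
[ 0.4517 -0.0985  0.1919] [179.8243   0.0079  89.8653] [-0.2 -0.   0.2  0.4  0.2 -0.2  0. ]
[312  16  16   7  41] [319.5854  19.3415] [0.4524 0.0745 0.0516]
((452.3120422363281, 77.67118835449219), 7.227241516113281)
[ 14  81  25 104 498] [ 30.5823 131.1446] [ 0.0627 -0.0054  0.0512]
((15.863880157470703, -1.7901992797851562), 75.21127319335938)
[ 295  177   49   47 1106] [318.9729 199.7468] [ 0.4514 -0.1023  0.0525]
((451.2421569824219, -103.77583312988281), 26.74073028564453)
red [ 407   91   24   77 1534] [418.9205 128.9211] [ 0.547  -0.0318  0.057 ]
foot [ 442    0   45  240 5648] ((622.7640380859375, -16.792434692382812), (28.87619400024414, 293.5466613769531), 6.582869529724121)
foot [ 484    0   31  238 2370] ((677.4180908203125, -10.4002685546875), (18.84834861755371, 304.27593994140625), 6.9587812423706055)
foot [ 290    5   60   42 1716] ((452.2406311035156, 80.47027587890625), (60.97001266479492, 45.295284271240234), 3.8989439010620117)
foot [ 405   18   27  151 1593] ((556.6705322265625, 10.749778747558594), (25.16313934326172, 169.5596923828125), 4.489672660827637)
foot [   6   57   67  149 3624] ((21.903060913085938, -2.6186752319335938), (230.11669921875, 189.703857421875), 85.70392608642578)
foot [286 166  34  43 440] ((433.0632019042969, -97.6689224243164), (45.47675323486328, 23.235013961791992), 69.57913970947266)
foot [332 177  20  45 305] ((476.693603515625, -109.05923461914062), (20.393779754638672, 47.91897964477539), 3.3203580379486084)
```

View pics/wrist4.png

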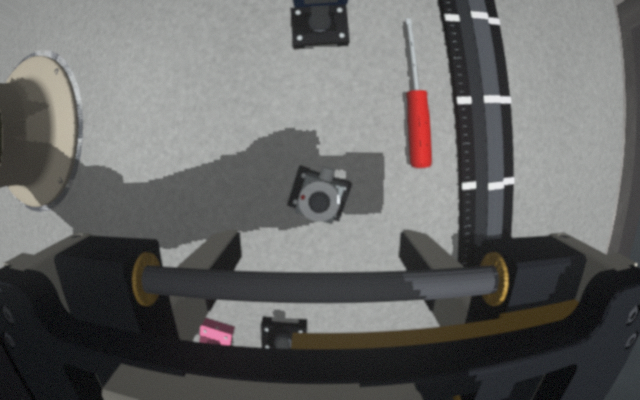

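```bash
python3 - <<'E'
from h import *
np.set_printoptions(precision=4,suppress=True)
M,p,d=load("wrist","4"); C=cloud(M,d)
w=np.zeros(p.shape[:2],bool); w[150:230,270:365]=True
k=w&(C[...,2]>.012)&(C[...,2]<.026); print("foot",cv2.minAreaRect((C[k][:,:2]*1000).astype(np.float32)))
k=w&(C[...,2]>.049)&(C[...,2]<.0548)&(p.min(2)>95); P=C[k][:,:2]*1000; print(len(P),cv2.fitEllipse(cv2.convexHull(P.astype(np.float32))))
k=w&(C[...,2]>.056); print("spigot",k.sum(),C[k].mean(0))
r=w&(p[...,0]>p[...,1].astype(int)+25); v,u=np.nonzero(r); print("red",len(u),u.mean(),v.mean(),plane(M,[u.mean(),v.mean()],.056))
cv2.imwrite("pics/w4z.png",cv2.resize(p[150:240,270:370,::-1],None,fx=6,fy=6,interpolation=cv2.INTER_CUBIC))
E
```

```text
foot ((451.2732238769531, -103.3897933959961), (45.47134780883789, 61.23323440551758), 72.3576889038086)
855 ((451.2576904296875, -103.84019470214844), (39.74552917480469, 40.176788330078125), 152.1398162841797)
spigot 369 [ 0.4505 -0.1024  0.06  ]
red 10 302.2 197.0 [[ 0.4354 -0.0986  0.056 ]]
```

View pics/w4z.png

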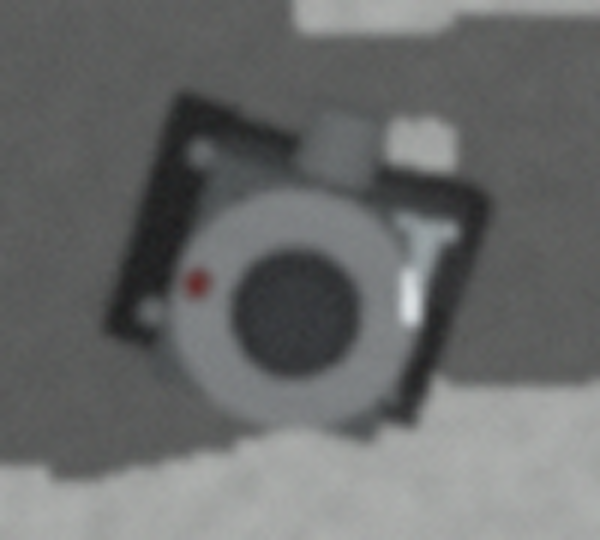

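```bash
python3 - <<'E'
from h import *
go(.4513,-.1035,.037,72.4)
E
```

```text
shift cm [-0.5  -0.06 15.47] turn rad 0.305 now [ 0.4515 -0.0985  0.1917] [1.7985e+02 1.0000e-02 8.9870e+01]
```

Call:
send_rows(commands=[-0.5, 0, 4, 0.15, 100, -0.5, 0, 8, 0.305, 100, -0.5, 0, 8, 0.305, 100, -0.5, 0, 10, 0.305, 100, -0.5, 0, 12, 0.305, 100, -0.5, 0, 14, 0.305, 100, -0.5, 0, 15.2, 0.305, 100, -0.5, 0, 15.5, 0.305, 100, -0.5, 0, 15.5, 0.305, 100])

```text
t: 4.0
tcp_pos: [0.4508, -0.1037, 0.0365]
orientation: [179.9, -0.0, 72.5]
contact_force: [0.6, 0.4, 0.2]
grip_width: 0.997
```

Call:
send_rows(commands=[0, 0, 0, 0, 40, 0, 0, 0, 0, 30, 0, 0, 0, 0, 30, 0, 0, 0, 0, 30, 0, 0, 0, 0, 30, 0, 0, 0, 0, 30, 0, 0, 0, 0, 30, 0, 0, 0, 0, 30], squeeze=25)

```text
t: 4.8
tcp_pos: [0.4501, -0.104, 0.0356]
orientation: [180.0, -0.0, 72.4]
contact_force: [0.6, -0.1, -0.5]
grip_width: 0.429
```

Call:
send_rows(commands=[0, 0, -2, 0, 30, 0, 0, -5, 0, 30, 0, 0, -9, 0, 30, 0, 0, -9, 0, 30])

```text
t: 5.2
tcp_pos: [0.4511, -0.1043, 0.1288]
orientation: [179.7, -0.0, 72.3]
contact_force: [0.1, -0.1, -5.3]
grip_width: 0.43
```

```bash
python3 - <<'E'
from h import *
go(.6455,.009,.12,97); print(bot.sense()['grip_width'],bot.sense()['contact_force'])
E
```

```text
shift cm [16.7  15.07  0.96] turn rad -0.431 now [ 0.4511 -0.1043  0.1288] [ 1.7973e+02 -4.0000e-02  7.2310e+01]
0.4301011256788691 [ 0.07450613 -0.1442137  -5.26069573]
```

Call:
send_rows(commands=[3.3, 3, 0, -0.1, 30, 6.7, 6, 0, -0.2, 30, 10, 9, 0, -0.3, 30, 13.4, 12, 0, -0.4, 30, 16.7, 15.1, 0.5, -0.43, 30, 16.7, 15.1, 0.9, -0.43, 30, 16.7, 15.1, 0.9, -0.43, 30, 16.7, 15.1, 0.9, -0.43, 30])

```text
t: 6.0
tcp_pos: [0.6426, 0.0086, 0.1149]
orientation: [-179.8, 0.0, 97.0]
contact_force: [0.3, -1.1, -4.5]
grip_width: 0.428
```

```bash
python3 - <<'E'
from h import *
np.set_printoptions(precision=4,suppress=True)
M,p,d=snap("wrist","5"); C=cloud(M,d); print(bot.sense()['tcp_pos'],bot.sense()['orientation'])
hs=p.min(2)
m=((hs>150)&(np.abs(C[...,2]-.02)<.02)&(C[...,0]>.58)&(C[...,0]<.72)).astype(np.uint8)
n,l,st,ce=cv2.connectedComponentsWithStats(m)
for i in range(1,n):
    if st[i,4]>20: print(st[i],np.nanmedian(C[l==i],0))
k=(abs(C[...,2]-.028)<.003)&(C[...,0]>.6)&(C[...,0]<.68)
for y in (.06,.08,.1,.12,.14):
    q=k&(abs(C[...,1]-y)<.004); print(y,q.sum(),C[q].mean(0), C[q][:,0].min(),C[q][:,0].max())
go(.6455,.009,.12,97)
E
```

```text
[0.6429 0.0084 0.1156] [-179.8503    0.0455   96.9544]
[ 348    0   84  179 8498] [0.695  0.128  0.0014]
[ 256   12   45  125 1827] [0.587  0.1048 0.0016]
[309  77  31  13 372] [0.6336 0.1082 0.0296]
[369 180   8  30 152] [0.6878 0.0229 0.0014]
[383 235  17  18 162] [ 0.715  -0.0194  0.0014]
[266 303  37  29 530] [ 0.6155 -0.115   0.0017]
[343 303  32  29 387] [ 0.7012 -0.101   0.002 ]
[310 312  26   9 226] [ 0.6571 -0.0908  0.0295]
0.06 363 [0.6392 0.06   0.029 ] 0.6255230568764292 0.6531782765987055
0.08 361 [0.6368 0.08   0.029 ] 0.6231128745064415 0.6510000313902479
0.1 358 [0.6343 0.0999 0.029 ] 0.6207780594124946 0.6487927175702827
0.12 344 [0.6323 0.1199 0.029 ] 0.618203900010756 0.646305931010396
0.14 329 [0.6296 0.14   0.0289] 0.6157693645894716 0.6441951790658743
shift cm [ 0.03  0.27 -0.45] turn rad -0.001 now [0.6429 0.0084 0.1156] [-179.85    0.05   96.95]
```

View pics/wrist5.png

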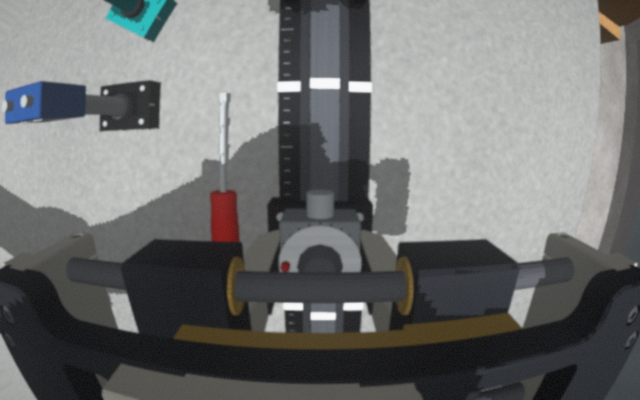

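Call:
send_rows(commands=[0, 0.25, 1, 0, 30, 0, 0.25, 2, 0, 30, 0, 0.25, 3, 0, 30, 0, 0.25, 4, 0, 30, 0, 0.25, 4.5, 0, 30, 0, 0.25, 4.8, 0, 30, 0, 0.25, 4.8, 0, 30])

```text
t: 6.75
tcp_pos: [0.6467, 0.0098, 0.0681]
orientation: [-180.0, -0.0, 97.0]
contact_force: [-0.1, 0.1, -4.3]
grip_width: 0.428
```

```bash
python3 - <<'E'
from h import *
s=bot.sense();print(s['contact_force'],s['wrist_torque']);go(.6455,.009,.0545,97)
E
```

```text
[-0.11936018  0.07193998 -4.30546238] [-0.06486412 -0.05153573 -0.01478052]
shift cm [-0.06 -0.13  1.36] turn rad -0.0 now [0.6467 0.0098 0.0681] [-1.7996e+02 -1.0000e-02  9.7000e+01]
```

Call:
send_rows(commands=[0, -0.1, 0.3, 0, 30, 0, -0.1, 0.6, 0, 30, 0, -0.1, 0.9, 0, 30, 0, -0.1, 1.1, 0, 30, 0, -0.1, 1.2, 0, 30, 0, -0.1, 1.3, 0, 30, 0, -0.1, 1.3, 0, 30])

```text
t: 7.45
tcp_pos: [0.6459, 0.0096, 0.0555]
orientation: [-180.0, -0.0, 97.0]
contact_force: [0.3, 0.1, -5.9]
grip_width: 0.428
```

Call:
send_rows(commands=[0, 0, 0.1, 0, 30, 0, 0, 0.2, 0, 30, 0, 0, 0.2, 0, 30, 0, 0, 0.2, 0, 30])

```text
t: 7.85
tcp_pos: [0.646, 0.0096, 0.0537]
orientation: [180.0, 0.0, 97.0]
contact_force: [0.3, 0.4, -3.6]
grip_width: 0.429
```

Call:
send_rows(commands=[0, 0, 0.1, 0, 30, 0, 0, 0.1, 0, 30, 0, 0, 0.2, 0, 30, 0, 0, 0.2, 0, 30])

```text
t: 8.25
tcp_pos: [0.646, 0.0096, 0.0536]
orientation: [180.0, 0.1, 97.0]
contact_force: [-5.7, -1.8, 17.5]
grip_width: 0.432
```

Call:
send_rows(commands=[0, 0, -0.2, 0, 30, 0, 0, -0.2, 0, 60, 0, 0, -0.2, 0, 100, 0, 0, -0.2, 0, 100, 0, 0, -0.2, 0, 100, 0, 0, -0.2, 0, 100, 0, 0, -2, 0, 100, 0, 0, -5, 0, 100, 0, 0, -9, 0, 100, 0, 0, -12, 0, 100, 0, 0, -12, 0, 100])

```text
t: 9.35
tcp_pos: [0.648, 0.0101, 0.1759]
orientation: [179.6, 0.0, 97.0]
contact_force: [-0.6, 0.5, 0.5]
grip_width: 1.0
```

```bash
cat >> h.py <<'E'
def stagefit(C,p,c,r=.045,zf=(.030,.042),zs=(.067,.073)):
    w=np.hypot(C[...,0]-c[0],C[...,1]-c[1])<r
    k=w&(C[...,2]>zf[0])&(C[...,2]<zf[1]); print("foot",k.sum(),cv2.minAreaRect((C[k][:,:2]*1000).astype(np.float32)),np.median(C[k][:,2]))
    k=w&(C[...,2]>zs[0])&(C[...,2]<zs[1]); print("seat",k.sum(),cv2.fitEllipse(cv2.convexHull((C[k][:,:2]*1000).astype(np.float32))),np.median(C[k][:,2]))
E
python3 - <<'E'
from h import *
np.set_printoptions(precision=4,suppress=True)
M,p,d=snap("wrist","6"); C=cloud(M,d); print(bot.sense()['tcp_pos'])
stagefit(C,p,(.6455,.009))
k=(abs(C[...,2]-.028)<.003)&(C[...,0]>.6)&(C[...,0]<.68)
for y in (.08,.1,.12,):
    q=k&(abs(C[...,1]-y)<.004); print(y,q.sum(),C[q].mean(0))
go(.407,.294,.19,90)
E
```

```text
[0.647  0.0097 0.1736]
foot 1040 ((645.84521484375, 8.769031524658203), (60.18265151977539, 88.35110473632812), 6.933708667755127) 0.0392431165722113
seat 1168 ((645.5401611328125, 10.588309288024902), (39.627540588378906, 41.74824142456055), 42.124515533447266) 0.07134962338283451
0.08 226 [0.6371 0.08   0.0291]
0.1 225 [0.6351 0.1    0.029 ]
0.12 222 [0.6323 0.12   0.029 ]
shift cm [ 31.14 -20.36  -1.72] turn rad 0.122 now [0.647  0.0097 0.1736] [179.78   0.02  96.97]
```

View pics/wrist6.png

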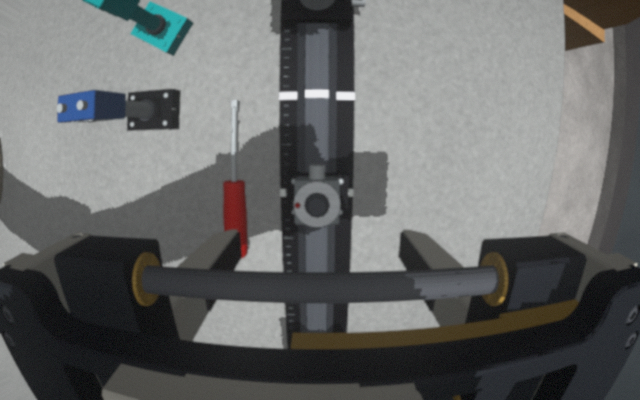

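Call:
send_rows(commands=[0, 0, -4, 0, 100, 3.5, -4, -6, 0, 100, 7, -8, -6, 0, 100, 10.5, -11.5, -6, 0.05, 100, 14, -15, -6, 0.1, 100, 17.5, -18, -6, 0.12, 100, 21, -20, -6, 0.12, 100, 25, -20, -6, 0.12, 100, 29, -20.4, -6, 0.12, 100, 29, -20.4, -6, 0.12, 100, 29, -20.4, -6, 0.12, 100, 29, -20.4, -6, 0.12, 100])

```text
t: 10.6
tcp_pos: [0.408, 0.2712, 0.2307]
orientation: [-179.9, 0.1, 90.1]
contact_force: [-0.0, -0.4, 0.4]
grip_width: 1.001
```

```bash
python3 - <<'E'
from h import *
np.set_printoptions(precision=4,suppress=True)
M,p,d=snap("wrist","7"); C=cloud(M,d); s=bot.sense(); print(s['tcp_pos'],s['orientation'],s['qd'].round(1))
uv=proj(M,[.407,.292,.03])[0]; print(uv)
u,v=uv.astype(int)
cv2.imwrite("pics/w7z.png",cv2.resize(p[max(0,v-50):v+50,u-60:u+60,::-1],None,fx=6,fy=6,interpolation=cv2.INTER_CUBIC))
w=np.hypot(C[...,0]-.407,C[...,1]-.292)<.035
for a,b in((.005,.014),(.033,.042),(.05,.08)):
    k=w&(C[...,2]>a)&(C[...,2]<b); P=(C[k][:,:2]*1000).astype(np.float32)
    print(a,b,k.sum(),C[k].mean(0), cv2.minAreaRect(P), cv2.minEnclosingCircle(P))
h=cv2.cvtColor(p,cv2.COLOR_RGB2HSV)
r=w&(p[...,0]>p[...,1].astype(int)+30)
n,l,st,ce=cv2.connectedComponentsWithStats(r.astype(np.uint8))
for i in range(1,n): print("red",st[i],ce[i],np.nanmedian(C[l==i],0),plane(M,ce[i],.038))
E
```

```text
[0.4083 0.2711 0.2309] [-179.9384    0.0779   90.0272] [ 0.6 -0.4 -0.1 -0.3 -0.1  0.1 -0.1]
[319.1297 166.7458]
0.005 0.014 274 [0.4118 0.3038 0.0112] ((409.75860595703125, 299.021728515625), (37.52865982055664, 39.122093200683594), 0.18431340157985687) ((409.4863586425781, 299.2977294921875), 20.581697463989258)
0.033 0.042 322 [0.4089 0.3011 0.0391] ((407.78887939453125, 301.61517333984375), (24.52361488342285, 30.46409034729004), 39.053733825683594) ((408.6474304199219, 300.44921875), 16.722511291503906)
0.05 0.08 32 [0.4096 0.2997 0.0556] ((409.6302490234375, 299.470947265625), (5.4505295753479, 5.380884647369385), 89.99239349365234) ((409.6265869140625, 299.4715270996094), 3.167902708053589)
red [313 165   4   6  14] [314.6429 167.2143] [0.4024 0.293  0.04  ] [[0.402  0.2924 0.038 ]]
```

View pics/w7z.png

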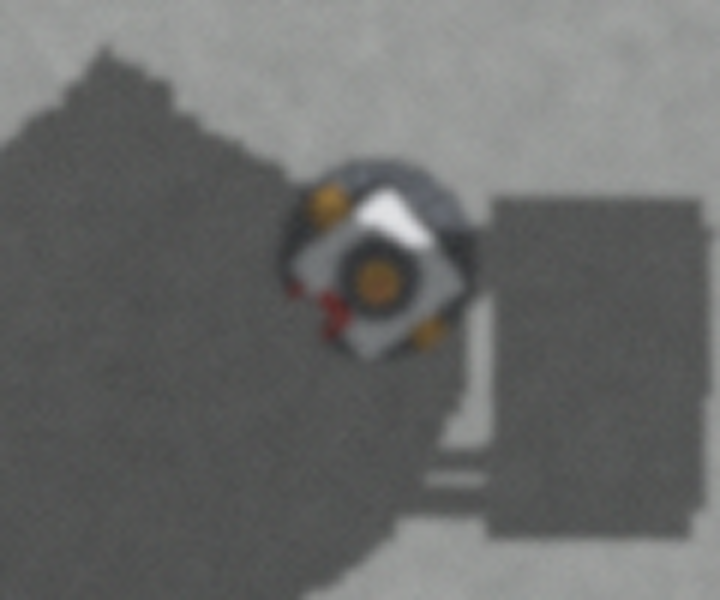

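View pics/wrist7.png

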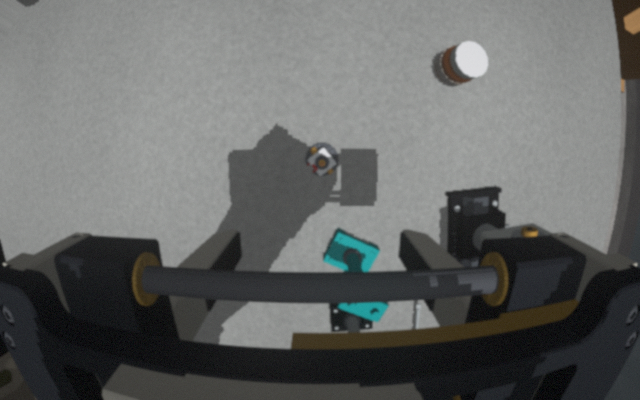

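```bash
python3 - <<'E'
from h import *
go(.4094,.2993,.10,130);go(.4094,.2993,.027,130)
E
```

```text
shift cm [ 2.84  0.13 13.09] turn rad -0.698 now [0.4083 0.2711 0.2309] [-1.7994e+02  8.0000e-02  9.0030e+01]
shift cm [ 2.85  0.14 20.39] turn rad -0.698 now [0.4083 0.2711 0.2309] [-1.7994e+02  8.0000e-02  9.0030e+01]
```

Lower to 12 cm with rotation, then measure once more.

Call:
send_rows(commands=[0.5, 0, 1, -0.14, 100, 1.5, 0, 3, -0.28, 100, 2.8, 0.1, 5, -0.42, 100, 2.8, 0.1, 8, -0.56, 100, 2.8, 0.1, 10, -0.7, 100, 2.8, 0.1, 10, -0.7, 100, 2.8, 0.1, 10, -0.7, 100, 2.8, 0.1, 10, -0.7, 100])

```text
t: 11.45
tcp_pos: [0.4097, 0.3004, 0.1326]
orientation: [179.9, 0.0, 130.0]
contact_force: [-0.3, -0.9, -0.3]
grip_width: 0.999
```

```bash
python3 - <<'E'
from h import *
np.set_printoptions(precision=4,suppress=True)
M,p,d=snap("wrist","8"); C=cloud(M,d); s=bot.sense(); print(s['tcp_pos'],s['orientation'],s['qd'].round(1))
uv=proj(M,[.409,.299,.03])[0]; print(uv)
u,v=uv.astype(int)
cv2.imwrite("pics/w8z.png",cv2.resize(p[max(0,v-50):v+50,u-60:u+60,::-1],None,fx=6,fy=6,interpolation=cv2.INTER_CUBIC))
w=np.hypot(C[...,0]-.409,C[...,1]-.299)<.03
for a,b in((.005,.014),(.036,.042),(.05,.08)):
    k=w&(C[...,2]>a)&(C[...,2]<b); P=(C[k][:,:2]*1000).astype(np.float32)
    print(a,b,k.sum(),C[k].mean(0), cv2.minAreaRect(P), cv2.minEnclosingCircle(P))
go(.4094,.2993,.027,130)
E
```

```text
[0.4097 0.3006 0.1327] [179.9053   0.0259 130.0306] [-0.3 -0.1  0.   0.1  0.4 -0.1  0.4]
[318.5448 206.1907]
0.005 0.014 491 [0.4066 0.3054 0.011 ] ((407.94091796875, 301.71148681640625), (39.479774475097656, 34.96659851074219), 38.396026611328125) ((409.5177307128906, 299.2345275878906), 20.626501083374023)
0.036 0.042 550 [0.4079 0.302  0.0392] ((407.966796875, 301.77545166015625), (24.240266799926758, 29.88344955444336), 35.51301193237305) ((408.55303955078125, 299.90679931640625), 16.934663772583008)
0.05 0.08 76 [0.4091 0.2996 0.056 ] ((409.2474670410156, 299.4801330566406), (6.68596887588501, 5.920892238616943), 31.479907989501953) ((409.48162841796875, 299.1024475097656), 3.7256181240081787)
shift cm [-0.07 -0.12 10.57] turn rad 0.001 now [0.4097 0.3006 0.1327] [179.91   0.03 130.03]
```

View pics/w8z.png

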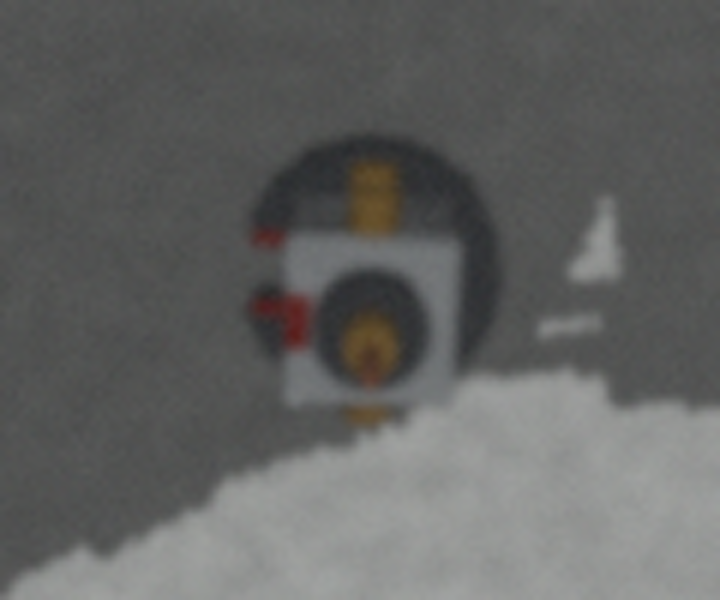

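The head appears square to the jaws, with its knobs on the free faces and its red dash at the left. Descending.

Call:
send_rows(commands=[-0.1, -0.1, 2.5, 0, 100, -0.1, -0.1, 5, 0, 100, -0.1, -0.1, 7, 0, 100, -0.1, -0.1, 9, 0, 100, -0.1, -0.1, 10, 0, 100, -0.1, -0.1, 10.5, 0, 100, -0.1, -0.1, 10.5, 0, 100])

```text
t: 12.2
tcp_pos: [0.4091, 0.2994, 0.0269]
orientation: [180.0, 0.0, 130.2]
contact_force: [0.0, -0.2, 0.3]
grip_width: 0.999
```

Call:
send_rows(commands=[0, 0, 0, 0, 50, 0, 0, 0, 0, 30, 0, 0, 0, 0, 15, 0, 0, 0, 0, 15, 0, 0, 0, 0, 15, 0, 0, 0, 0, 15, 0, 0, 0, 0, 15, 0, 0, 0, 0, 15, 0, 0, 0, 0, 15], squeeze=15)

```text
t: 13.1
tcp_pos: [0.4089, 0.2993, 0.0266]
orientation: [180.0, -0.0, 130.2]
contact_force: [0.2, 1.8, -0.3]
grip_width: 0.275
```

Call:
send_rows(commands=[0, 0, 0, 0, 15, 0, 0, 0, 0, 15, 0, 0, 0, 0, 15], squeeze=25)

```text
t: 13.4
tcp_pos: [0.409, 0.2993, 0.0266]
orientation: [180.0, -0.0, 130.2]
contact_force: [-0.2, -0.1, -0.3]
grip_width: 0.261
```

Call:
send_rows(commands=[0, 0, -3, 0, 15, 0, 0, -8, 0, 15, 0, 0, -13, 0, 15, 0, 0, -18, 0, 15, 0, 0, -21, 0, 15, 0, 0, -21, 0, 15, 0, 0, -21, 0, 15])

```text
t: 14.1
tcp_pos: [0.4091, 0.2985, 0.2365]
orientation: [180.0, 0.1, 130.2]
contact_force: [-0.1, 0.3, -2.8]
grip_width: 0.258
```

```bash
python3 - <<'E'
from h import *
go(.6456,.0095,.15,97);print(bot.sense()['grip_width'],bot.sense()['contact_force'])
E
```

```text
shift cm [-37.33  -0.57   8.69] turn rad 0.579 now [0.4091 0.2985 0.2365] [1.7998e+02 5.0000e-02 1.3017e+02]
0.2584565558610147 [-0.10928332  0.30005399 -2.77292382]
```

Call:
send_rows(commands=[-3, 0, 0, 0.05, 15, -7, 0, 0, 0.12, 15, -11, 0, 0, 0.2, 15, -15, 0, 0, 0.28, 15, -19, -0.2, 1, 0.36, 15, -23, -0.3, 2, 0.44, 15, -27, -0.4, 3.5, 0.52, 15, -31, -0.5, 5, 0.58, 15, -35, -0.6, 6.5, 0.58, 15, -37.3, -0.6, 8, 0.58, 15, -37.3, -0.6, 8.7, 0.58, 15, -37.3, -0.6, 8.7, 0.58, 15])

```text
t: 15.3
tcp_pos: [0.6434, 0.0105, 0.1463]
orientation: [-179.7, -0.0, 97.0]
contact_force: [-0.7, -0.4, -1.9]
grip_width: 0.257
```

Call:
send_rows(commands=[0, 0, 0, 0, 15, 0, 0, 0, 0, 15, 0, 0, 0, 0, 15])

```text
t: 15.6
tcp_pos: [0.6451, 0.0116, 0.1503]
orientation: [180.0, 0.0, 97.1]
contact_force: [0.5, -0.4, -1.1]
grip_width: 0.256
```

```bash
python3 - <<'E'
from h import *
snap("wrist","9"); snap("top","9")
go(.6456,.0095,.0966,97);print(bot.sense()['qd'])
E
```

```text
shift cm [-0.15  0.01  5.36] turn rad 0.001 now [0.6452 0.011  0.1502] [1.7995e+02 1.0000e-02 9.7040e+01]
[ 0.31501609  0.11560471  0.1274032  -0.09653606 -0.05621404  0.07644336
  0.02646845]
```

View pics/wrist9.png

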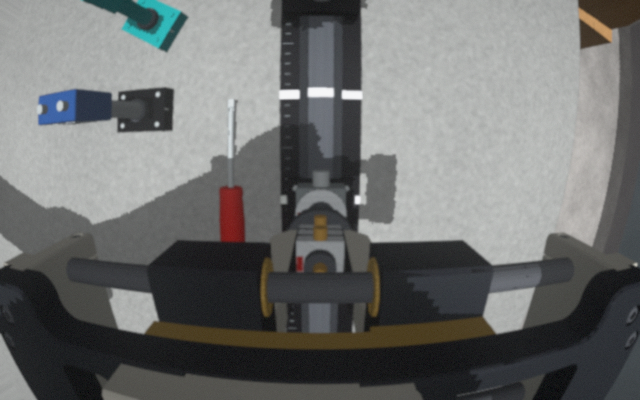

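Call:
send_rows(commands=[-0.1, 0, 1, 0, 15, -0.1, 0, 2, 0, 15, -0.1, 0, 3, 0, 15, -0.1, 0, 3.8, 0, 15, -0.1, 0, 4.2, 0, 15, -0.1, 0, 4.2, 0, 15, -0.1, 0, 4.2, 0, 15])

```text
t: 16.4
tcp_pos: [0.6455, 0.0097, 0.1076]
orientation: [180.0, -0.0, 97.0]
contact_force: [0.2, 0.1, -1.9]
grip_width: 0.256
```

```bash
python3 - <<'E'
from h import *
go(.6456,.0102,.0966,97);print(bot.sense()['contact_force'])
E
```

```text
shift cm [0.05 0.02 1.1 ] turn rad 0.0 now [0.6455 0.0097 0.1076] [ 1.8e+02 -1.0e-02  9.7e+01]
[ 0.18117626  0.06028849 -1.94050109]
```

Call:
send_rows(commands=[0.05, 0, 0.3, 0, 15, 0.05, 0, 0.6, 0, 15, 0.05, 0, 0.8, 0, 15, 0.05, 0, 0.9, 0, 15, 0.05, 0, 1.0, 0, 15, 0.05, 0, 1.0, 0, 15])

```text
t: 17.0
tcp_pos: [0.6453, 0.01, 0.0975]
orientation: [-180.0, 0.0, 97.0]
contact_force: [0.9, 0.1, -2.2]
grip_width: 0.256
```

Call:
send_rows(commands=[0, 0, 0.1, 0, 15, 0, 0, 0.2, 0, 15, 0, 0, 0.2, 0, 15])

```text
t: 17.3
tcp_pos: [0.6455, 0.01, 0.0966]
orientation: [180.0, 0.0, 97.0]
contact_force: [-2.6, -1.2, 7.8]
grip_width: 0.256
```

Call:
send_rows(commands=[0, 0, -0.1, 0, 15, 0, 0, -0.1, 0, 40, 0, 0, -0.1, 0, 70, 0, 0, -0.1, 0, 70, 0, 0, -0.1, 0, 70, 0, 0, -1.5, 0, 70, 0, 0, -4, 0, 80, 0, 0, -8, 0, 100, 0, 0, -12, 0, 100, 0, 0, -12, 0, 100, 0, 0, -12, 0, 100])

```text
t: 18.4
tcp_pos: [0.6457, 0.01, 0.2174]
orientation: [179.9, 0.0, 97.0]
contact_force: [-0.6, -0.5, -0.4]
grip_width: 0.996
```

```bash
python3 - <<'E'
from h import *
np.set_printoptions(precision=4,suppress=True)
M,p,d=snap("wrist","10"); C=cloud(M,d)
w=np.hypot(C[...,0]-.6455,C[...,1]-.0098)<.04
for a,b in((.034,.042),(.076,.084),(.102,.112),(.12,.15)):
    k=w&(C[...,2]>a)&(C[...,2]<b); P=(C[k][:,:2]*1000).astype(np.float32)
    if k.sum()>5: print(a,b,k.sum(),np.median(C[k],0), cv2.minAreaRect(P), cv2.minEnclosingCircle(P))
u,v=proj(M,[.6455,.0098,.08])[0].astype(int)
cv2.imwrite("pics/w10z.png",cv2.resize(p[max(0,v-60):v+60,u-60:u+60,::-1],None,fx=5,fy=5,interpolation=cv2.INTER_CUBIC))
# slit foot
w=np.hypot(C[...,0]-.452,C[...,1]-.0805)<.06
k=w&(C[...,2]>.014)&(C[...,2]<.026);print("slit foot",k.sum(),cv2.minAreaRect((C[k][:,:2]*1000).astype(np.float32)))
hs=cv2.cvtColor(p,cv2.COLOR_RGB2HSV); k=(hs[...,0]>105)&(hs[...,0]<130)&(hs[...,1]>120)&(C[...,2]>.138)&(C[...,2]<.145)&(C[...,0]<.5)
print("slit top",k.sum(),C[k].mean(0),cv2.minAreaRect((C[k][:,:2]*1000).astype(np.float32)))
go(.452,.06,.25,94)
E
```

```text
0.034 0.042 707 [0.6261 0.0128 0.0394] ((645.737060546875, 9.975982666015625), (60.476993560791016, 45.482017517089844), 6.247637748718262) ((645.3697509765625, 9.624096870422363), 37.141990661621094)
0.076 0.084 437 [0.6477 0.0192 0.0813] ((645.9205932617188, 12.599457740783691), (38.51448440551758, 33.59797286987305), 6.7824602127075195) ((645.615966796875, 9.646026611328125), 20.598642349243164)
0.102 0.112 559 [0.6442 0.0154 0.1092] ((645.448486328125, 12.462953567504883), (23.791452407836914, 29.822996139526367), 6.848068714141846) ((644.75244140625, 10.630417823791504), 16.825584411621094)
0.12 0.15 69 [0.6453 0.0099 0.1235] ((645.3232421875, 9.671396255493164), (6.636901378631592, 5.5518670082092285), 7.01171350479126) ((645.3487548828125, 9.556685447692871), 3.793569803237915)
slit foot 1135 ((452.3349304199219, 80.8988037109375), (62.007503509521484, 44.5351448059082), 4.0431742668151855)
slit top 672 [0.4561 0.0808 0.1414] ((453.5265808105469, 80.61023712158203), (43.26641845703125, 20.38616180419922), 4.470865249633789)
shift cm [  7.34 -18.55  -3.41] turn rad 0.052 now [0.6451 0.0097 0.216 ] [179.98   0.03  96.98]
```

View pics/w10z.png

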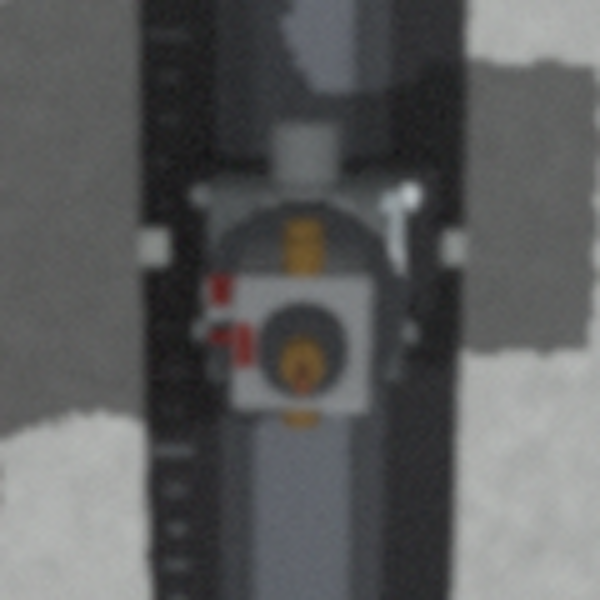

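Head seated: the flange and stage axes agree within 1 mm, the red dash and notch lie over the pin side, and the flange top is at 80 mm. Next is the slit.

```bash
python3 - <<'E'
from h import *
go(.4526,.0808,.22,94)
E
```

```text
shift cm [  9.39 -18.24  -0.41] turn rad 0.052 now [0.6451 0.0097 0.216 ] [1.7998e+02 3.0000e-02 9.6980e+01]
```

Call:
send_rows(commands=[2, -4, -2, 0, 100, 4, -8, -2, 0.02, 100, 6, -12, -2, 0.05, 100, 8, -16, -1, 0.05, 100, 9.4, -18.2, -0.4, 0.05, 100, 9.4, -18.2, -0.4, 0.05, 100, 9.4, -18.2, -0.4, 0.05, 100, 9.4, -18.2, -0.4, 0.05, 100, 9.4, -18.2, -0.4, 0.05, 100])

```text
t: 19.35
tcp_pos: [0.4542, 0.0808, 0.2194]
orientation: [-180.0, -0.0, 94.1]
contact_force: [0.1, 0.5, -0.5]
grip_width: 1.002
```

```bash
python3 - <<'E'
from h import *
np.set_printoptions(precision=4,suppress=True)
M,p,d=snap("wrist","11"); C=cloud(M,d)
hs=cv2.cvtColor(p,cv2.COLOR_RGB2HSV); k=(hs[...,0]>105)&(hs[...,0]<130)&(hs[...,1]>90)&(C[...,2]>.134)&(C[...,2]<.147)&(C[...,0]<.5)
print("slit top",k.sum(),C[k].mean(0),cv2.minAreaRect((C[k][:,:2]*1000).astype(np.float32)))
w=np.hypot(C[...,0]-.452,C[...,1]-.0805)<.045
k=w&(C[...,2]>.014)&(C[...,2]<.026);print("slit foot",k.sum(),cv2.minAreaRect((C[k][:,:2]*1000).astype(np.float32)))
go(.4526,.0808,.113,94)
E
```

```text
slit top 1235 [0.4521 0.083  0.1412] ((452.1814880371094, 81.99249267578125), (42.64898681640625, 21.34333038330078), 3.921142101287842)
slit foot 1000 ((451.7247009277344, 87.61161041259766), (60.483924865722656, 32.023807525634766), 3.358909845352173)
shift cm [ 0.   -0.14 10.64] turn rad 0.001 now [0.454  0.0809 0.2194] [-179.99   -0.02   94.06]
```

View pics/wrist11.png

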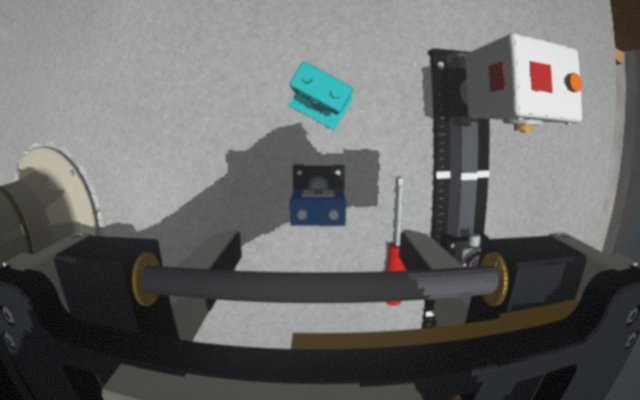

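Call:
send_rows(commands=[0, -0.2, 2.5, 0, 100, 0, -0.2, 5, 0, 100, 0, -0.2, 7.5, 0, 100, 0, -0.2, 9.5, 0, 100, 0, -0.2, 10.5, 0, 100, 0, -0.2, 10.7, 0, 100, 0, -0.2, 10.7, 0, 100])

```text
t: 20.1
tcp_pos: [0.4515, 0.0811, 0.1127]
orientation: [-180.0, -0.0, 94.1]
contact_force: [-0.3, 0.3, -0.2]
grip_width: 1.002
```

Call:
send_rows(commands=[0, 0, 0, 0, 70, 0, 0, 0, 0, 50, 0, 0, 0, 0, 35, 0, 0, 0, 0, 35, 0, 0, 0, 0, 35, 0, 0, 0, 0, 35, 0, 0, 0, 0, 35, 0, 0, 0, 0, 35], squeeze=25)

```text
t: 20.9
tcp_pos: [0.4514, 0.0811, 0.1126]
orientation: [180.0, -0.0, 94.1]
contact_force: [0.5, -0.3, 0.2]
grip_width: 0.473
```

Call:
send_rows(commands=[0, 0, -1, 0, 35, 0, 0, -3, 0, 35, 0, 0, -6, 0, 35, 0, 0, -8, 0, 35, 0, 0, -8, 0, 35, 0, 0, -8, 0, 35])

```text
t: 21.5
tcp_pos: [0.451, 0.0805, 0.1925]
orientation: [180.0, 0.0, 94.1]
contact_force: [0.5, -0.5, -4.0]
grip_width: 0.469
```

```bash
python3 - <<'E'
from h import *
go(.50,-.0905,.19,97);go(.6576,-.0905,.19,97);print(bot.sense()['grip_width'],bot.sense()['contact_force'])
E
```

```text
shift cm [-17.41   3.67   0.26] turn rad -0.051 now [0.451  0.0805 0.1925] [1.7999e+02 2.0000e-02 9.4090e+01]
shift cm [-18.53  19.39   0.26] turn rad -0.051 now [0.451  0.0805 0.1925] [1.7999e+02 2.0000e-02 9.4090e+01]
0.4693543934711288 [ 0.48938073 -0.50517468 -3.96550873]
```

Call:
send_rows(commands=[-3, 0.5, 0, 0, 35, -7, 1.5, 0, 0, 35, -11, 2.5, 0, -0.02, 35, -15, 4, 0, -0.05, 35, -17.5, 7, 0, -0.05, 35, -18, 10, 0, -0.05, 35, -18.4, 13.5, 0, -0.05, 35, -18.5, 16.5, 0, -0.05, 35, -18.5, 19, 0, -0.05, 35, -18.5, 19.4, 0, -0.05, 35, -18.5, 19.4, 0, -0.05, 35, -18.5, 19.4, 0, -0.05, 35])

```text
t: 22.7
tcp_pos: [0.6564, -0.0895, 0.1912]
orientation: [-179.8, -0.0, 97.0]
contact_force: [-0.8, 0.1, -3.5]
grip_width: 0.474
```

Call:
send_rows(commands=[0, 0, 0, 0, 35, 0, 0, 0, 0, 35, 0, 0, 0, 0, 35])

```text
t: 23.0
tcp_pos: [0.6577, -0.0898, 0.1928]
orientation: [180.0, 0.0, 97.0]
contact_force: [0.5, -0.1, -3.4]
grip_width: 0.468
```

```bash
python3 - <<'E'
from h import *
np.set_printoptions(precision=4,suppress=True)
M,p,d=snap("wrist","12"); C=cloud(M,d)
go(.6576,-.0905,.1306,97)
k=(abs(C[...,2]-.028)<.004)&(C[...,0]>.6)&(C[...,0]<.7)
for y in np.arange(-.06,.0,.01):
    q=k&(abs(C[...,1]-y)<.003)
    if q.sum()>5: print(y,q.sum(),C[q].mean(0), C[q][:,0].min(),C[q][:,0].max())
E
```

```text
shift cm [-0.07 -0.03  6.23] turn rad -0.0 now [ 0.6578 -0.0897  0.1929] [179.99   0.02  96.98]
-0.06 157 [ 0.6539 -0.06    0.0288] 0.6393033665997963 0.6681048596913416
-0.049999999999999996 159 [ 0.6525 -0.05    0.0288] 0.6379819147294641 0.6667800674024792
-0.039999999999999994 158 [ 0.6509 -0.04    0.0289] 0.6368654913468952 0.6655593806691609
-0.029999999999999992 158 [ 0.6496 -0.03    0.0289] 0.6356441913064867 0.6630410677833537
-0.01999999999999999 161 [ 0.6488 -0.02    0.029 ] 0.6345339018541712 0.6640201598004888
-0.009999999999999988 50 [ 0.6583 -0.0109  0.0295] 0.6381693059577955 0.6781918234938242
```

View pics/wrist12.png

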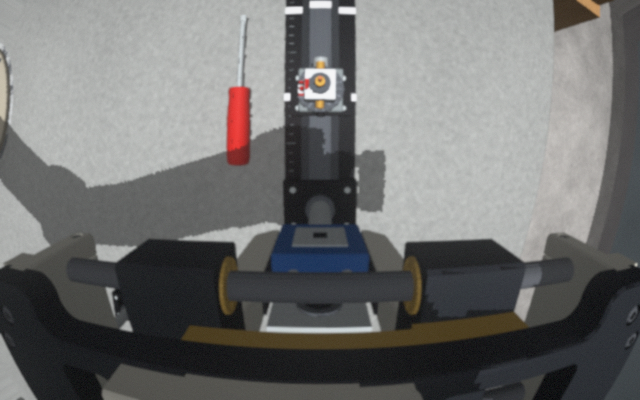

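Call:
send_rows(commands=[-0.1, 0, 1, 0, 35, -0.1, 0, 2, 0, 35, -0.1, 0, 3, 0, 35, -0.1, 0, 4, 0, 35, -0.1, 0, 4.6, 0, 35, -0.1, 0, 4.9, 0, 35, -0.1, 0, 4.9, 0, 35])

```text
t: 23.75
tcp_pos: [0.658, -0.0904, 0.143]
orientation: [-180.0, -0.0, 97.0]
contact_force: [0.3, -0.0, -3.7]
grip_width: 0.472
```

```bash
python3 - <<'E'
from h import *
go(.6576,-.0905,.1306,97);print(bot.sense()['contact_force'])
E
```

```text
shift cm [-0.   -0.04  1.24] turn rad 0.0 now [ 0.658  -0.0904  0.143 ] [-1.7996e+02 -2.0000e-02  9.7000e+01]
[ 0.31884726 -0.03244976 -3.68316218]
```

Call:
send_rows(commands=[0, 0, 0.3, 0, 35, 0, 0, 0.6, 0, 35, 0, 0, 0.8, 0, 35, 0, 0, 1.0, 0, 35, 0, 0, 1.2, 0, 35, 0, 0, 1.2, 0, 35, 0, 0, 1.3, 0, 35, 0, 0, 1.3, 0, 35])

```text
t: 24.55
tcp_pos: [0.6582, -0.0905, 0.1309]
orientation: [180.0, 0.0, 97.0]
contact_force: [-0.9, -0.2, -0.6]
grip_width: 0.47
```

Call:
send_rows(commands=[0, 0, 0.1, 0, 35, 0, 0, 0.15, 0, 35, 0, 0, 0.15, 0, 35])

```text
t: 24.85
tcp_pos: [0.6582, -0.0904, 0.1308]
orientation: [180.0, 0.1, 97.0]
contact_force: [-4.9, 0.5, 11.2]
grip_width: 0.47
```

Seated (the height matches and the force rises). Release.

Call:
send_rows(commands=[0, 0, -0.15, 0, 35, 0, 0, -0.15, 0, 60, 0, 0, -0.15, 0, 90, 0, 0, -0.15, 0, 100, 0, 0, -0.15, 0, 100, 0, 0, -1.5, 0, 100, 0, 0, -4, 0, 100, 0, 0, -8, 0, 100, 0, 0, -12, 0, 100, 0, 0, -12, 0, 100, 0, 0, -12, 0, 100])

```text
t: 25.95
tcp_pos: [0.6586, -0.0906, 0.2509]
orientation: [179.9, 0.1, 97.0]
contact_force: [0.3, -0.1, -1.3]
grip_width: 1.001
```

```bash
python3 - <<'E'
from h import *
np.set_printoptions(precision=4,suppress=True)
M,p,d=snap("wrist","13"); C=cloud(M,d)
w=np.hypot(C[...,0]-.6576,C[...,1]+.0905)<.045
for a,b in((.034,.042),(.155,.163)):
    k=w&(C[...,2]>a)&(C[...,2]<b); P=(C[k][:,:2]*1000).astype(np.float32)
    if k.sum()>5: print(a,b,k.sum(),np.median(C[k],0), cv2.minAreaRect(P))
go(.40,-.28,.25,90)
M,p,d=snap("top","13")
C=cloud(M,d); w=np.hypot(C[...,0]-.40,C[...,1]+.285)<.06
for a,b in((.012,.025),(.13,.142)):
    k=w&(C[...,2]>a)&(C[...,2]<b)&(C[...,0]>.36); P=(C[k][:,:2]*1000).astype(np.float32)
    if k.sum()>5: print(a,b,k.sum(),np.median(C[k],0), cv2.minAreaRect(P))
E
```

```text
0.034 0.042 880 [ 0.6562 -0.078   0.0393] ((657.21484375, -82.14775085449219), (59.673797607421875, 29.404211044311523), 7.230220317840576)
0.155 0.163 1296 [ 0.6579 -0.088   0.1593] ((657.913818359375, -89.17681121826172), (44.44205093383789, 21.53696632385254), 7.036379337310791)
shift cm [-15.65 -27.9   -0.05] turn rad 0.122 now [ 0.6579 -0.0907  0.2495] [179.99   0.03  96.98]
0.012 0.025 214 [ 0.3953 -0.2881  0.0208] ((403.51068115234375, -296.27252197265625), (44.35750961303711, 60.515987396240234), 87.18392944335938)
0.13 0.142 114 [ 0.4039 -0.2962  0.1352] ((403.2485046386719, -296.0736083984375), (31.119871139526367, 25.49213409423828), 84.70716094970703)
```

View pics/wrist13.png

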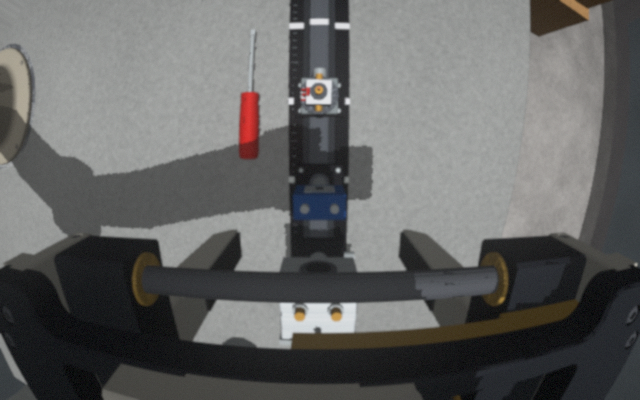

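Call:
send_rows(commands=[-1, -3, -1, 0, 100, -3, -7, -1, 0.05, 100, -5, -11, -1, 0.1, 100, -8, -15, -1, 0.15, 100, -11, -19, -1, 0.18, 100, -13.5, -22, -1, 0.18, 100, -16, -24.5, -1, 0.18, 100, -17, -26.5, -0.5, 0.18, 100, -17, -27.5, 0, 0.18, 50, -17, -27.5, 0, 0.18, 50, -17, -27.5, 0, 0.18, 50, -17, -27.5, 0, 0.18, 50])

```text
t: 27.25
tcp_pos: [0.4072, -0.2917, 0.2492]
orientation: [180.0, -0.0, 86.8]
contact_force: [1.1, 0.5, 0.5]
grip_width: 0.705
```

```bash
python3 - <<'E'
from h import *
np.set_printoptions(precision=4,suppress=True)
M,p,d=snap("wrist","14"); C=cloud(M,d); s=bot.sense(); print(s['tcp_pos'],s['orientation'],s['qd'].round(1))
w=np.hypot(C[...,0]-.403,C[...,1]+.296)<.06
for a,b in((.014,.025),(.131,.139)):
    k=w&(C[...,2]>a)&(C[...,2]<b)&(C[...,0]>.36); P=(C[k][:,:2]*1000).astype(np.float32)
    if k.sum()>5: print(a,b,k.sum(),np.median(C[k],0), cv2.minAreaRect(P))
hs=cv2.cvtColor(p,cv2.COLOR_RGB2HSV); k=(hs[...,0]>155)&(hs[...,1]>60)&(C[...,2]>.09)&(C[...,0]<.38)
print("pink",k.sum(),C[k].min(0),C[k].max(0))
go(.4034,-.2962,.22,86.5)
E
```

```text
[ 0.4071 -0.2918  0.2492] [179.9609  -0.0165  86.8032] [ 0.1 -0.1  0.2 -0.  -0.   0.   0.2]
0.014 0.025 956 [ 0.4156 -0.2903  0.0214] ((404.2214050292969, -295.9654541015625), (45.425174713134766, 59.4763298034668), 86.61518096923828)
0.131 0.139 953 [ 0.4038 -0.2948  0.1354] ((403.79559326171875, -295.39080810546875), (29.88591957092285, 25.378376007080078), 86.60643005371094)
pink 1421 [ 0.2742 -0.3302  0.1046] [ 0.379  -0.2528  0.3642]
shift cm [-0.46 -0.35  2.92] turn rad 0.005 now [ 0.4071 -0.2918  0.2492] [179.96  -0.02  86.8 ]
```

View pics/wrist14.png

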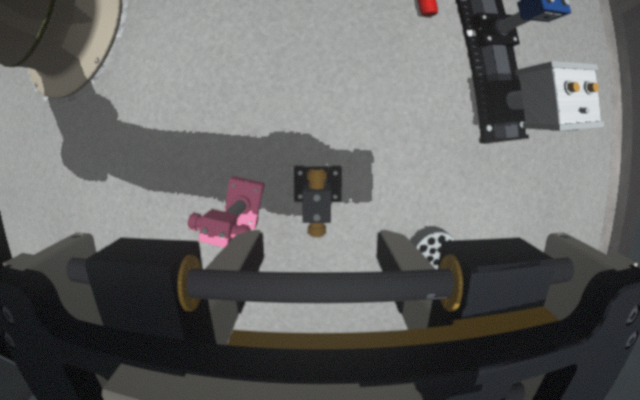

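Call:
send_rows(commands=[-0.4, -0.3, 1, 0, 50, -0.4, -0.3, 2, 0, 50, -0.4, -0.3, 5, 0, 50, -0.4, -0.3, 8, 0, 50, -0.4, -0.3, 10.5, 0, 50, -0.4, -0.3, 12.5, 0, 50, -0.4, -0.3, 13.4, 0, 50, -0.4, -0.3, 13.6, 0, 50, -0.4, -0.3, 13.6, 0, 50])

```text
t: 28.2
tcp_pos: [0.4029, -0.2964, 0.1131]
orientation: [-180.0, -0.0, 86.7]
contact_force: [-0.4, -0.3, 0.6]
grip_width: 0.498
```

Call:
send_rows(commands=[0, 0, 0, 0, 35, 0, 0, 0, 0, 25, 0, 0, 0, 0, 15, 0, 0, 0, 0, 15, 0, 0, 0, 0, 15, 0, 0, 0, 0, 15, 0, 0, 0, 0, 15], squeeze=25)

```text
t: 28.9
tcp_pos: [0.403, -0.2968, 0.1136]
orientation: [180.0, 0.0, 86.7]
contact_force: [-0.7, 0.2, 6.1]
grip_width: 0.276
```

Call:
send_rows(commands=[0, 0, -1, 0, 15, 0, 0, -3, 0, 15, 0, 0, -7, 0, 15, 0, 0, -11, 0, 15, 0, 0, -14, 0, 15, 0, 0, -15, 0, 15, 0, 0, -15, 0, 15, 0, 0, -15, 0, 15])

```text
t: 29.7
tcp_pos: [0.4018, -0.2964, 0.2619]
orientation: [-179.9, -0.0, 86.7]
contact_force: [0.4, -0.4, -3.0]
grip_width: 0.275
```

```bash
python3 - <<'E'
from h import *
go(.52,.09,.264,97);go(.6332,.1084,.264,97);print(bot.sense()['grip_width'],bot.sense()['contact_force'])
E
```

```text
shift cm [39.27  9.55 -0.2 ] turn rad -0.18 now [ 0.4018 -0.2964  0.2619] [-1.799e+02 -4.000e-02  8.666e+01]
shift cm [41.77 20.75 -0.22] turn rad -0.18 now [ 0.4018 -0.2964  0.2619] [-1.799e+02 -4.000e-02  8.666e+01]
0.2746943531405315 [ 0.44943434 -0.42360887 -3.02524141]
```

Call:
send_rows(commands=[3, 0.7, 0, 0, 15, 7, 1.7, 0, 0, 15, 11, 2.7, 0, -0.03, 15, 15, 3.7, 0, -0.06, 15, 19, 4.7, 0, -0.09, 15, 23, 5.7, 0, -0.12, 15, 27, 6.6, 0, -0.15, 15, 31, 7.6, 0, -0.18, 15, 35, 8.6, 0, -0.18, 15, 38, 9.5, 0, -0.18, 15, 39.3, 9.5, 0, -0.18, 15, 39.3, 9.5, 0, -0.18, 15])

```text
t: 30.9
tcp_pos: [0.5194, 0.0922, 0.2615]
orientation: [-179.8, -0.1, 97.2]
contact_force: [-0.8, -0.5, -2.8]
grip_width: 0.279
```

```bash
python3 - <<'E'
from h import *
go(.6332,.1084,.264,97);print(bot.sense()['grip_width'],bot.sense()['contact_force'])
E
```

```text
shift cm [ 0.18 11.5  -0.29] turn rad 0.004 now [0.5194 0.0922 0.2615] [-1.7984e+02 -6.0000e-02  9.7210e+01]
0.2793742575752024 [-0.781362   -0.53211601 -2.83877912]
```

Call:
send_rows(commands=[0, 3, 0, 0, 15, 0.1, 6, 1, 0, 15, 0.2, 9, 2.5, 0, 15, 0.2, 11.5, 4, 0, 15, 0.2, 11.5, 5, 0, 15, 0.2, 11.5, 6, 0, 15, 0.2, 11.5, 6, 0, 15, 0.2, 11.5, 6, 0, 15, 0.2, 11.5, 6, 0, 15])

```text
t: 31.8
tcp_pos: [0.634, 0.1061, 0.2039]
orientation: [180.0, 0.0, 97.0]
contact_force: [-0.5, 0.1, -2.2]
grip_width: 0.276
```

```bash
python3 - <<'E'
from h import *
np.set_printoptions(precision=4,suppress=True)
M,p,d=snap("wrist","15"); C=cloud(M,d)
go(.6332,.1084,.1316,97); print(bot.sense()['qd'].round(1))
k=(abs(C[...,2]-.028)<.004)&(C[...,0]>.6)&(C[...,0]<.7)
for y in np.arange(.05,.17,.01):
    q=k&(abs(C[...,1]-y)<.003)
    if q.sum()>5: print(y,q.sum(),C[q].mean(0), C[q][:,0].min(),C[q][:,0].max())
E
```

```text
shift cm [ 0.24 -0.07  7.24] turn rad -0.0 now [0.6341 0.1061 0.204 ] [179.94   0.01  96.99]
[-0.   0.1  0.  -0.2  0.1 -0.   0. ]
0.12000000000000001 141 [0.6325 0.12   0.0288] 0.6181262761381104 0.6469111428471298
0.13 141 [0.6309 0.1299 0.0288] 0.6171222760286733 0.6457759361838814
0.14 149 [0.6296 0.14   0.0289] 0.615733038169914 0.6440909662268168
0.15000000000000002 147 [0.6289 0.15   0.0289] 0.6147502656269751 0.6432677642736754
0.16000000000000003 133 [0.6276 0.1597 0.0289] 0.6134649761519233 0.6408196229793854
```

View pics/wrist15.png

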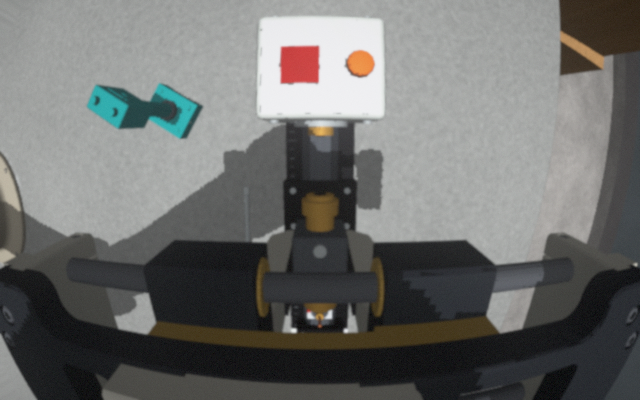

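Call:
send_rows(commands=[0.15, 0, 1, 0, 15, 0.15, 0, 2, 0, 15, 0.15, 0, 3.5, 0, 15, 0.15, 0, 5, 0, 15, 0.15, 0, 5.7, 0, 15, 0.15, 0, 6.0, 0, 15, 0.15, 0, 6.0, 0, 15, 0.15, 0, 6.0, 0, 15])

```text
t: 32.65
tcp_pos: [0.6342, 0.108, 0.1434]
orientation: [180.0, -0.0, 97.0]
contact_force: [-0.7, 0.3, -3.0]
grip_width: 0.274
```

```bash
python3 - <<'E'
from h import *
go(.6334,.1079,.1316,97);print(bot.sense()['contact_force'])
E
```

```text
shift cm [ 0.   -0.09  1.18] turn rad -0.0 now [0.6342 0.108  0.1434] [ 1.7997e+02 -1.0000e-02  9.7000e+01]
[-0.67182193  0.30537282 -2.96149048]
```

Call:
send_rows(commands=[0, -0.08, 0.3, 0, 15, 0, -0.08, 0.6, 0, 15, 0, -0.08, 0.8, 0, 15, 0, -0.08, 1.0, 0, 15, 0, -0.08, 1.15, 0, 15, 0, -0.08, 1.2, 0, 15, 0, -0.08, 1.25, 0, 15, 0, -0.08, 1.25, 0, 15])

```text
t: 33.45
tcp_pos: [0.6333, 0.1076, 0.1318]
orientation: [180.0, 0.0, 97.0]
contact_force: [-3.8, -1.5, 9.3]
grip_width: 0.279
```

Call:
send_rows(commands=[0, 0, 0.1, 0, 15, 0, 0, 0.15, 0, 15, 0, 0, 0.15, 0, 15])

```text
t: 33.75
tcp_pos: [0.6336, 0.1075, 0.1317]
orientation: [179.9, 0.1, 97.0]
contact_force: [-5.4, -4.1, 19.8]
grip_width: 0.277
```

Seated. Release and retreat straight up, then look.

Call:
send_rows(commands=[0, 0, -0.2, 0, 15, 0, 0, -0.2, 0, 30, 0, 0, -0.2, 0, 60, 0, 0, -0.2, 0, 70, 0, 0, -0.2, 0, 70, 0, 0, -1.5, 0, 70, 0, 0, -4, 0, 70, 0, 0, -8, 0, 70, 0, 0, -13, 0, 100, 0, 0, -14, 0, 100, 0, 0, -14, 0, 100])

```text
t: 34.85
tcp_pos: [0.6341, 0.1081, 0.2721]
orientation: [179.7, -0.0, 97.0]
contact_force: [0.3, -0.5, -0.5]
grip_width: 0.909
```

Call:
send_rows(commands=[-5, -2, 0, 0, 100, -10, -4, 0, 0, 100, -13, -6, 0, 0, 100, -13, -6, 0, 0, 100, -13, -6, 0, 0, 100, -13, -6, 0, 0, 100])

```text
t: 35.45
tcp_pos: [0.5895, -0.0275, 0.2685]
orientation: [-180.0, -0.1, 97.1]
contact_force: [-0.6, 0.4, 0.2]
grip_width: 1.004
```

```bash
python3 - <<'E'
from h import *
np.set_printoptions(precision=4,suppress=True)
M,p,d=snap("wrist","16"); C=cloud(M,d); snap("scene","16"); snap("top","16")
ex=np.array([np.cos(np.radians(7)),np.sin(np.radians(7))]);ey=np.array([-ex[1],ex[0]]);o=np.array([.6455,.009])
X=(C[...,:2]-o)@ex; Y=(C[...,:2]-o)@ey; Z=C[...,2]
def q(nm,y0,h,a,b,r=.035):
    k=(abs(Y-y0)<h)&(abs(X)<r)&(Z>a)&(Z<b)
    if k.sum()>8:
        P=np.c_[X[k],Y[k]]*1000; print(nm,k.sum(),"z",np.median(Z[k]).round(4),cv2.minAreaRect(P.astype(np.float32)))
q("coll foot",.1,.03,.034,.042);q("coll top",.1,.03,.148,.157)
q("slit foot",-.1,.03,.034,.042);q("slit top",-.1,.03,.154,.163)
q("stage foot",0,.03,.034,.042);q("flange",0,.03,.077,.084);q("head body",0,.03,.105,.112)
for n in("source","chamber"): pass
E
```

```text
coll foot 817 z 0.0393 ((-1.4637203216552734, 98.8988037109375), (59.114864349365234, 44.38667297363281), 1.058008074760437)
coll top 948 z 0.1533 ((-0.29076671600341797, 99.00718688964844), (29.907634735107422, 27.07027816772461), 89.6607666015625)
slit foot 1104 z 0.0392 ((0.8157272338867188, -98.54949188232422), (61.35459518432617, 44.58066940307617), 1.1263223886489868)
slit top 355 z 0.1589 ((0.4628143310546875, -91.17231750488281), (43.47426223754883, 8.252298355102539), 1.2605777978897095)
stage foot 477 z 0.0394 ((0.2973651885986328, 1.6831035614013672), (61.347991943359375, 44.03158187866211), 0.6172640323638916)
flange 274 z 0.0813 ((-0.012773513793945312, -0.07874298095703125), (39.803218841552734, 39.32262420654297), 1.5426260232925415)
head body 367 z 0.1092 ((-0.7098827362060547, 3.257457733154297), (24.089588165283203, 29.082000732421875), 1.1975688934326172)
```

View pics/wrist16.png

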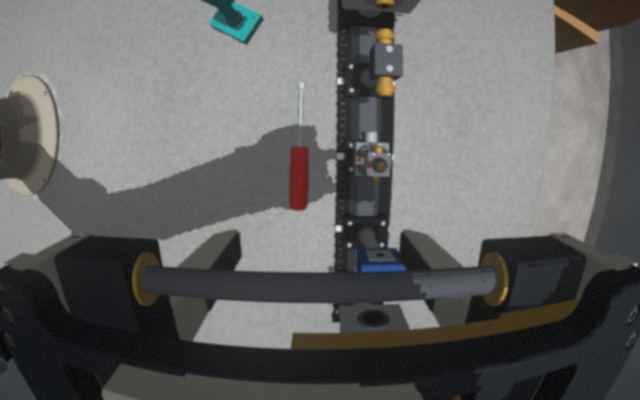

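View pics/scene16.png

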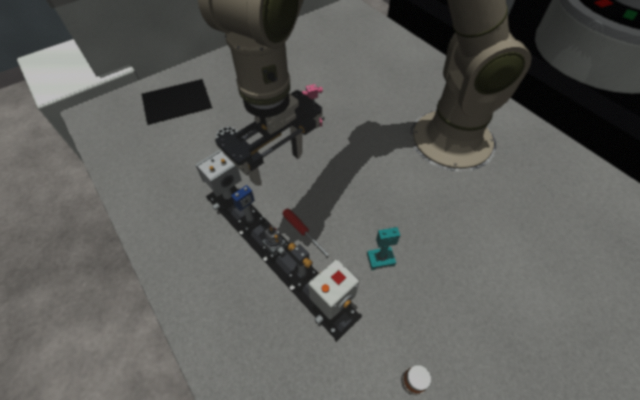

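View pics/top16.png

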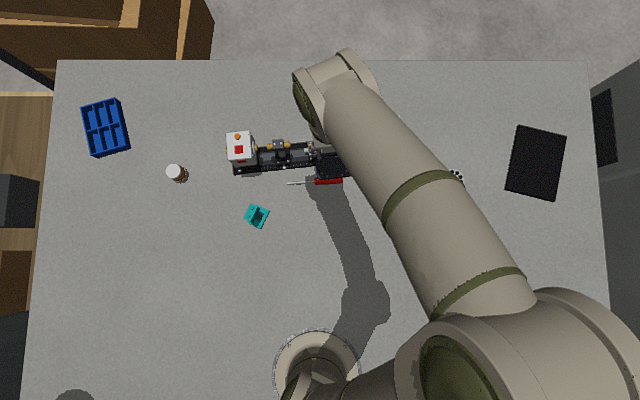

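All three feet sit at the same height, 39 mm by depth. The camera reads about 1 mm high, so that matches the expected 38 mm. Centres and angles are in tolerance and the bystanders haven't moved. Handing in.

```bash
python3 -c "
from rig import bot
print(bot.sense()['contact_force'],bot.sense()['grip_width']);print(bot.hand_in())"
```

```text
[1.14157758 0.03453813 0.07369972] 0.9980638651701462
the job is handed in; nothing more can be done
None
```

The rail is set up and the job is handed in, at about 35.6 s of the 120 s. The stage is on the middle mark, the head is keyed over the stage's red pin, the slit is on the chamber-side mark and the collimator is on the source-side mark. All four parts are released and the gripper is clear of them.

Last wrist-camera checks, in the rail's frame:

| Part | Off rail centre line | Position along rail | Off square |
|---|---|---|---|
| Collimator | −0.3 to −1.5 mm | +99 mm | about 1° |
| Stage | +0.3 mm | +1.7 mm | about 1° |
| Slit | +0.5 to +0.8 mm | −98.5 mm | about 1° |

- **Seating:** all three foot tops read 39.3 mm against 38 expected, which fits the roughly 1 mm by which the camera read high elsewhere. Each part also stopped at its predicted height, with the contact force rising.
- **Head:** its flange centre lay about 1–2 mm from the stage foot's fitted centre in the last view, and closer in the earlier view straight down. The flange top read 81.3 mm against 80 expected, so it is down over the pin. Its angle matched the stage's within about 1°.
- **Weak readings:** the last view of the slit's top was mostly hidden, so its position along the rail comes from its foot. I did not measure tilt directly; the height readings give no sign of it.
- **Bystanders:** the screwdriver and jar look unmoved. The arm covered most of the puck in the last top view; the arm stayed well above it and met no unexpected force.

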